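# Send a polished finial down the hanging rail

### The arm

A 6-joint arm with a two-finger parallel gripper is mounted at the origin on the work surface. World frame = base frame: x ahead of the robot, y to its left, z up, the work surface at z = 0. Lengths are in m, angles in rad, forces in N, time in s.
With the tool pointing down it reaches from about 0.375 to 0.975 m from the base axis. Payload 3.8 kg.
Tool frame: the origin (TCP) lies at the very end of the fingers, on their centre line; the grasp point (between the pads) lies 19 mm behind it (bot.grip_point_offset is the distance from the TCP to the grasp point, in m); z points along the fingers, x is the direction in which the jaws open and shut, and the axes are right-handed (so a half turn about z gives the same grasp; the last joint's range is limited). The gripper opens to 85 mm and grips with 20 to 120 N. Pads are 22 mm wide; open, the fingers measure 114 mm over their backs; the gripper's body (76 mm by 85 mm) begins 54 mm behind the grasp point. The pads swing forward as they close: fully open they stand 13 mm farther back than shut.
Start: joints at [1.175, 0.264, 1.604, -0, 1.274, -0.037], TCP at [0.237, 0.632, 0.231] pointing down, gripper open.
Joint ranges: [-2.63, 2.63], [-0.94, 2.18], [0.31, 2.57], [-1.31, 4.45], [0, 2.66], [-2.55, 2.55]. Speed limits (rad/s): [2.57, 2.57, 3.14, 3.14, 3.14, 3.14].

### API

Orientations are given as a rotation vector (axis times angle).
In Python, from workcell import bot, read_camera gives the robot as it stands.
- The arm moves only by the tool arm_command, never from a script. Its argument "rows" is a list of rows, each an object with "delta_rot": the turn, a rotation vector about the tool's x, y, z in rad, a list of three; "xyz": the shift along the tool's x, y, z in m, a list of three; "gripper": the finger opening in m, from 0 to 0.0854. A call has 1 to 12 rows; each row shifts and turns the commanded pose from where the row before left it, along the tool's axes as they then stand; what a row does not reach is not made up. A row lasts 1/10 s, in which the tool goes at most 50 mm and 8.59 degrees, less where a joint would pass 70% of its speed; a pose out of reach is approached as far as the arm can. A call is refused whole if a number of a shift passes 0.05 or a number of a turn 0.15, either way. A call with a gripper value outside its range is refused whole. The fingers move at their own pace and stop on an object; "force" is the grip in N (left out, the last holds). Time passes only in rows, so rows that do not move let the fingers close. It gives the time, the measured TCP pose, the force and the opening at its end, in the units of the state.
- bot.read_state(): the state, without advancing time (a new reading comes with each control period).
- read_camera(name): name is "side" or "top" or "wrist"; returns a dict with "pixels" (400x640x3 uint8, red, green, blue), "range_z" (400x640 float32, m along the optical axis (not along the pixel's ray), 0 where there is no reading), "intrinsics" (3x3 intrinsics, pixels), "camera_from_world" (4x4, takes a point from world to camera coordinates). Camera axes: x right, y up, looking along -z (the intrinsics and any distortion apply to the point x, -y, -z); pixel columns grow to the right and rows downward; lengths in m; the calibration is good to about 2 mm. A picture is of the moment at which its call begins.
- bot.finish_job(): hands the job in, once; it reports no verdict.
The state is a dict: "time": time; "q": joint angles; "joint_vel": joint speeds; "joint_torque": joint torques, N m; "tool_pos": TCP position; "tcp_rot": TCP orientation; "wrist_force": force on the tool from outside, world axes, zero at the start; "torque": the same for the moment, N m; "width": opening from 0.0 (shut) to 1.0 (fully open).
Only numpy, scipy, OpenCV 4.12 (cv2) and the standard library are available. Lean on these libraries where they do the work, as an engineer would, in place of code of your own. Each camera call takes 0.05 s, during which the arm holds its last target.

### The job

Take the hanger with the polished brass finial by its stem and slide it along the bent wire rail, round both bends, past the sprung gate and against the spring buffer until the gate has snapped shut behind it, then let go and leave it hanging there. The rail was bent by hand, so feel your way and do not force it: never press the hanger on the rail harder than about 15 N, and keep it upright to within about 10 degrees while you hold it. Leave the other things on the bench where they are.

Things in the scene. Friction and masses are not known exactly. Their poses are not given: they have to be found in the camera images.
- rack: Fixed rail of 8 mm round steel wire on a dark foot plate 90 x 80 x 12 mm. Origin: centre of the plate's underside, on the bench. An upright rises there, then the whole rail runs level, centre line 150 mm above the bench; first leg along +x from x = 20 to 130 mm at y = 0. Left below means +y. Both ends are closed: the hanger cannot come off. Nothing of the rail is higher than 167 mm.
- first_bend (a point): Point on the rail's centre line where the first leg ends (rack x = 130 mm); axes as the rack. On from here, seen from above: bend to the left, radius 35 mm, about 55 deg; straight 60 mm; bend to the right, radius 35 mm, about 55 deg; straight last leg 140 mm to an end post. Each bend is hand-made, anywhere from 41 to 69 deg (the error is a kink at its start): not reported.
- stem (a point): Centre of the hanger's stem, a flat-sided aluminium block to grip from above: 14 mm along the rail, 18 mm across, 52 mm tall (26 mm up and down from here; the lowest 4 mm sink into the ring). The centre of the hanger's ring is 40 mm below. z is up; x is the ring's axis, pointing along the rail in the direction of travel. The hanger starts on the first leg, the ring's bore resting on the wire.
- hanger: The hanger, one rigid piece of about 0.25 kg, loose on the wire. Origin: centre of its steel ring (outer diameter 36, bore 12, 14 mm long along the rail), at the start 2 mm below the wire's centre line; axes as the stem. A turned brass finial, 26 mm across, hangs down to 98 mm below the origin.
- gate (a joint): Steel finger, 6 mm, level with the wire: from a pivot post 45 mm to the left of the last leg it slants forward to its tip, 60 mm after the second bend's end, 10 mm beside the wire. 0 rad: shut, as at the start. It swings only forward, as the hanger travels: a 3 to 6 N push opens it 0.2 to 0.35 rad to let the ring by. It snaps shut with the ring's rear about 12 mm past the tip (buffer about 0.014).
- buffer (a joint): Black spring buffer, 18 mm across, sliding on the last leg, its free face 72 mm after the second bend's end. Value in m: 0 free, grows as pressed in, hard end at 0.034; 1 N to start, 3.5 N at the end, damped. With the hanger held between the shut gate and the buffer it reads about 0.005 or more.
- bar: Loose bar of polishing compound on the bench, 130 x 45 x 40 mm: to be left alone. Origin: centre of its underside.
- brush: Loose hand brush on the bench: to be left alone.
- jar: Loose amber jar, 64 mm across and 75 mm tall: to be left alone. Origin: centre of its underside.
- tray: Loose blue open tray, 100 x 140 x 35 mm: to be left alone. Origin: centre of its underside.
There are look-alikes about, which are no part of the job. What is shaped like the hanger but blue or pink is not meant.

How it is judged:
On the way:
1. the hanger has been slid round both bends and is pushing the gate open (value of joint gate above 0.12 rad and x of hanger in the frame of rack above 0.2 m), for 0.05 s.
At the end, for the whole second after the job is handed in: The hanger hangs at rest (under 20 mm/s), stem up within 20 deg, on the last leg with the gate shut behind it (under 0.06 rad) and the buffer pressed in by more than 2.5 mm; the gripper has let go (value of joint gate below 0.06 rad and value of joint buffer above 0.0025 m and x of hanger in the frame of rack above 0.2 m and angle between hanger's own z axis and vertical below 0.35 rad and linear speed of hanger below 0.02 m/s and contact force between the fingers and hanger below 0.1 N); the robot touches nothing.
It fails at once if the hanger is pressed on the rail, gate or buffer with more than 15 N (contact force between hanger and rack above 15 N).
It fails at once if the hanger, while gripped, is forced over more than 10 deg from upright (angle between hanger's own z axis and vertical above 0.18 rad and contact force between the fingers and hanger above 5 N).
It fails at once if a bystander is moved by more than 20 mm (distance of any of bar, brush, jar, tray from where it was at the start of the episode above 0.02 m).
It also fails if it takes over 61 s, if anything falls off the work surface, if the arm or the gripper's body presses on something with over 40 N, if the wrist force passes 120 N, or if a joint passes its speed limit or range.

## Working session

There is one attempt and no reset: what is moved stays moved. The work goes in short steps, Python scripts to look and compute and a tool call to move; the robot and the scene stay as the last step left them, time stands still between calls to the robot, and variables do not carry over. Pictures are saved under pics/ and viewed, and the job is handed in when it is done.

Besides the shell and the picture viewer there is one more tool, called after "Call:" as name([rows], argument=value, ...), one row to a line, values as JSON. arm_command: Moves the arm, as the interface text tells. Its arguments: {"type":"object","properties":{"rows":{"type":"array","items":{"type":"object","properties":{"delta_rot":{"type":"array","items":{"type":"number"}},"xyz":{"type":"array","items":{"type":"number"}},"gripper":{"type":"number"}}}},"force":{"type":"number"}},"required":["rows"]}

```bash
mkdir -p pics; ls
cat > h.py <<'E'
import numpy as np, cv2
from workcell import bot, read_camera
def snap(n,fn):
    c=read_camera(n); cv2.imwrite('pics/'+fn,cv2.cvtColor(c['pixels'],cv2.COLOR_RGB2BGR)); np.savez('pics/'+fn[:-4]+'.npz',**c); return c
def load(fn): return dict(np.load('pics/'+fn+'.npz'))
def ray(c,u,v):
    K=c['intrinsics'];T=c['camera_from_world']
    d=np.array([(u-K[0,2])/K[0,0],-(v-K[1,2])/K[1,1],-1.]);R=T[:3,:3]
    return -R.T@T[:3,3], R.T@d
def onz(c,u,v,z):
    o,d=ray(c,u,v); return o+d*(z-o[2])/d[2]
def pt(c,u,v):
    o,d=ray(c,u,v); return o+d*c['range_z'][v,u]
def proj(c,p):
    T=c['camera_from_world'];q=T[:3,:3]@np.array(p)+T[:3,3];K=c['intrinsics']
    return K[0,0]*q[0]/-q[2]+K[0,2],K[1,1]*-q[1]/-q[2]+K[1,2]
E
python3 - <<'E'
from h import *
for n in ['side','top','wrist']:
    c=snap(n,n+'0.png'); print(n,c['intrinsics'].tolist(),ray(c,320,200))
print(bot.read_state())
E
```

```text
pics
side [[406.35172452167643, 0.0, 322.43974657983836], [0.0, 406.35172452167643, 195.95972488624426], [0.0, 0.0, 1.0]] (array([-0.09566129, -0.80041195,  0.76130548]), array([ 0.54151878,  0.65021595, -0.53302114]))
top [[495.8296412700295, 0.0, 322.22187038434487], [0.0, 495.8296412700295, 208.92016121611826], [0.0, 0.0, 1.0]] (array([ 0.33171653, -0.03477859,  1.40056989]), array([ 0.17833413,  0.00422112, -0.98413559]))
wrist [[348.115668155549, 0.0, 323.0993375986394], [0.0, 348.115668155549, 196.32473773426847], [0.0, 0.0, 1.0]] (array([0.17053251, 0.6569103 , 0.37152632]), array([ 0.26877763, -0.11122647, -0.95685839]))
{'time': 0.15, 'q': array([ 1.17511315e+00,  2.64550176e-01,  1.60506579e+00,  5.23750811e-06,
        1.27367888e+00, -3.69103011e-02]), 'joint_vel': array([ 0.00047283, -0.00258427, -0.00329288, -0.0001402 , -0.00055532,
        0.00110455]), 'joint_torque': array([-4.11400915e-04, -5.15906847e+01, -3.67958558e+01, -1.38718806e-04,
        7.91717903e-03, -2.00122048e-05]), 'tool_pos': array([0.23680025, 0.6315019 , 0.23026522]), 'tcp_rot': array([ 2.58140770e+00,  1.78890960e+00, -2.25594802e-03]), 'wrist_force': array([ 0.14441482,  1.32959426, -2.09014546]), 'torque': array([-0.00505783,  0.0139709 , -0.0147916 ]), 'width': 0.9994876624278464}
```

View pics/top0.png

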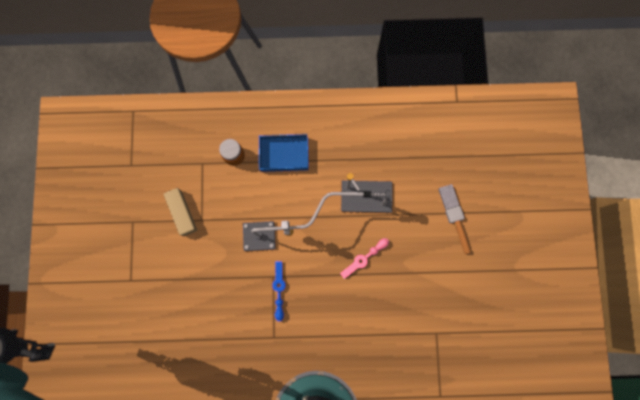

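View pics/side0.png

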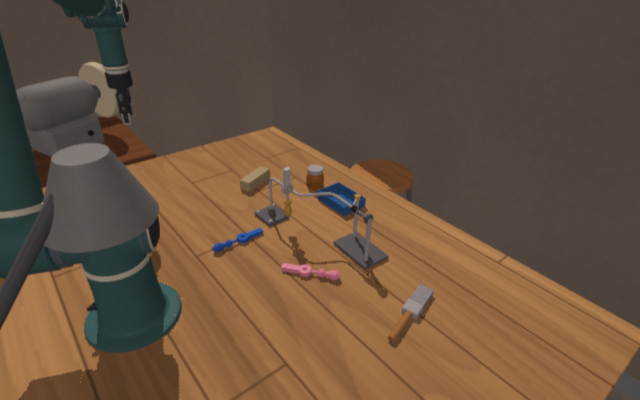

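View pics/wrist0.png

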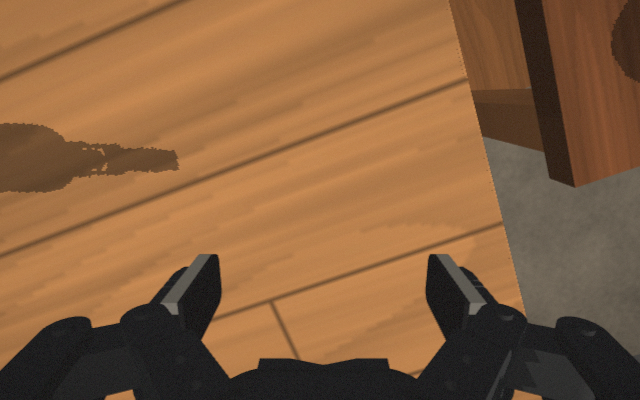

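The real hanger (aluminium stem, brass finial) is on the first leg, at top (286,227) and side (287,180). The look-alikes lie on the bench: blue at top (280,290) and side (238,240), pink at top (365,258) and side (311,272). I'll check the choice with close crops.

Run:
```python
from h import *
t=cv2.imread('pics/top0.png'); s=cv2.imread('pics/side0.png')
cv2.imwrite('pics/topc.png',cv2.resize(t[165:265,235:405],None,fx=4.7,fy=4.7,interpolation=cv2.INTER_CUBIC))
cv2.imwrite('pics/sidec.png',cv2.resize(s[155:275,245:395],None,fx=5,fy=5,interpolation=cv2.INTER_CUBIC))
```

```text
(no output)
```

View pics/topc.png

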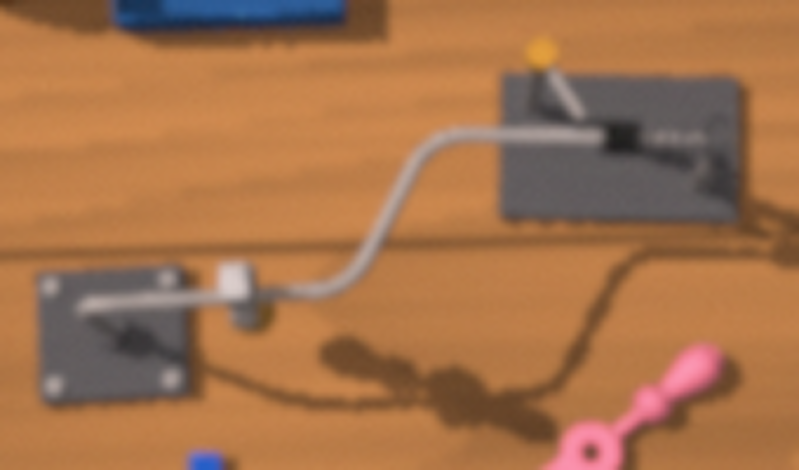

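View pics/sidec.png

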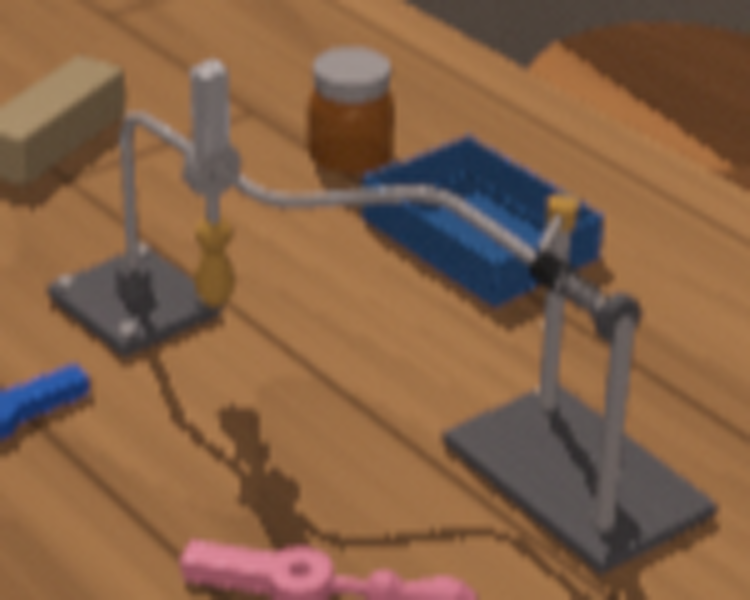

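The crops confirm it: grey stem with brass finial on the wire, at top crop (235,283) and side crop (212,110). Next I'll trace the rail's centre line at z = 0.15 in the top view.

Run:
```python
from h import *
c=load('top0'); im=c['pixels']; hsv=cv2.cvtColor(im,cv2.COLOR_RGB2HSV)
m=((hsv[...,1]<90)&(hsv[...,2]>110)).astype(np.uint8)
m[:165]=0;m[265:]=0;m[:,:235]=0;m[:,405:]=0
n,l,st,ce=cv2.connectedComponentsWithStats(m,connectivity=8)
for i in range(1,n):
  if st[i,4]>3: print(i,st[i],ce[i],onz(c,*ce[i],.15).round(4))
k=1+np.argmax(st[1:,4])
def cross(us,lo,hi,ax):
  for a in us:
    col=(l==k)[lo:hi,a] if ax==0 else (l==k)[a,lo:hi]
    w=np.where(col)[0]
    if len(w):
      b=lo+w.mean(); p=onz(c,a,b,.15) if ax==0 else onz(c,b,a,.15); print(a,round(b,1),len(w),p[:2].round(4))
print('cols');cross(range(250,375,3),165,265,0)
print('rows');cross(range(192,232,3),290,345,1)
# other camera's range sanity
print('range wire', [pt(c,u,v).round(3) for u,v in [(265,229),(287,226),(286,224),(355,193)]])
```

```text
1 [250 181 113  54 571] [303.50262697 213.92994746] [0.5234 0.0136 0.15  ]
2 [351 180  20  10  63] [356.85714286 183.49206349] [ 0.5989 -0.1254  0.15  ]
7 [374 193  11   3  23] [378.91304348 193.73913043] [ 0.5705 -0.181   0.15  ]
13 [243 223  10  18  44] [245.         227.61363636] [0.4923 0.163  0.15  ]
14 [243 243   6   8  29] [245.55172414 246.34482759] [0.4446 0.1617 0.15  ]
15 [269 243   5   5  22] [270.90909091 245.09090909] [0.446  0.0976 0.15  ]
16 [274 260   9   5  16] [276.875  261.6875] [0.4038 0.083  0.15  ]
cols
250 230.0 1 [0.4858 0.1503]
253 229.0 5 [0.4882 0.1427]
256 229.0 5 [0.488 0.135]
259 227.8 6 [0.4907 0.1274]
262 227.2 5 [0.4921 0.1198]
265 227.0 6 [0.4924 0.1121]
268 226.0 9 [0.4948 0.1045]
271 226.0 9 [0.4946 0.0968]
274 227.5 4 [0.4906 0.0893]
277 228.0 3 [0.4891 0.0817]
280 227.5 4 [0.4901 0.074 ]
283 225.0 9 [0.4963 0.0663]
286 226.4 11 [0.4926 0.0587]
289 226.0 1 [0.4934 0.0511]
292 227.5 2 [0.4893 0.0435]
295 226.5 2 [0.4917 0.0359]
298 226.5 2 [0.4915 0.0282]
301 226.5 4 [0.4913 0.0206]
304 226.0 3 [0.4923 0.013 ]
307 224.5 4 [0.496  0.0053]
310 222.0
[... 357 characters left out ...]
1.0 6 [ 0.58   -0.0968]
349 193.0 5 [ 0.5746 -0.1043]
352 193.5 4 [ 0.573 -0.112]
355 193.5 4 [ 0.5728 -0.1197]
358 193.5 4 [ 0.5726 -0.1274]
361 193.5 4 [ 0.5724 -0.1351]
rows
192 337.5 14 [ 0.578  -0.0749]
195 333.8 12 [ 0.5704 -0.0652]
198 323.5 4 [ 0.5633 -0.0385]
201 321.5 4 [ 0.5556 -0.0332]
204 320.5 4 [ 0.5479 -0.0304]
207 319.0 3 [ 0.5402 -0.0264]
210 317.0 3 [ 0.5326 -0.0211]
213 316.0 3 [ 0.5249 -0.0183]
216 314.0 5 [ 0.5173 -0.0131]
219 312.5 4 [ 0.5097 -0.009 ]
222 310.0 5 [ 0.5022 -0.0025]
225 304.5 10 [0.4948 0.0116]
228 297.5 6 [0.4877 0.0296]
range wire [array([0.487, 0.112, 0.154]), array([0.485, 0.052, 0.213]), array([0.491, 0.054, 0.21 ]), array([ 0.573, -0.119,  0.157])]
```

```bash
cat >> h.py <<'E'
from scipy.spatial.transform import Rotation as Ro
def plan(wps,pos=None,psi=None,show=True):
    """wps: list of (x,y,z,psi) world; tool down; rows: shift in old frame, then turn about tool z"""
    s=bot.read_state()
    if pos is None: pos=s['tool_pos']; 
    if psi is None:
        x=Ro.from_rotvec(s['tcp_rot']).as_matrix()[:,0]; psi=np.arctan2(x[1],x[0])
    p=np.array(pos,float)
    for w in wps:
        d=np.array(w[:3])-p; tx=np.array([np.cos(psi),np.sin(psi),0]);ty=np.array([np.sin(psi),-np.cos(psi),0])
        sh=np.round([d@tx,d@ty,-d[2]],4); r=round(-(w[3]-psi),3)
        print(sh.tolist(),r)
        p=p+sh[0]*tx+sh[1]*ty+np.array([0,0,-sh[2]]); psi=psi-r
    return p,psi
E
python3 - <<'E'
from h import *
s=bot.read_state(); p0=s['tool_pos']; psi0=1.211; T=np.array([.53,.04,.33]); n=14
plan([(*(p0+(T-p0)*(i+1)/n),psi0+(0.03-psi0)*(i+1)/n) for i in range(n)])
E
```

```text
[-0.0322, 0.0344, -0.0071] 0.085
[-0.0292, 0.0371, -0.0071] 0.085
[-0.0259, 0.0394, -0.0072] 0.084
[-0.0225, 0.0414, -0.0071] 0.084
[-0.019, 0.0432, -0.0071] 0.085
[-0.0152, 0.0446, -0.0071] 0.084
[-0.0114, 0.0458, -0.0072] 0.085
[-0.0075, 0.0465, -0.0071] 0.084
[-0.0036, 0.0471, -0.0071] 0.084
[0.0004, 0.0471, -0.0071] 0.085
[0.0044, 0.047, -0.0072] 0.084
[0.0083, 0.0464, -0.0071] 0.084
[0.0122, 0.0455, -0.0071] 0.085
[0.016, 0.0444, -0.0071] 0.084
```

Call:
arm_command([
  {"xyz": [-0.032, 0.034, -0.007], "delta_rot": [0, 0, 0.085], "gripper": 0.05},
  {"xyz": [-0.029, 0.037, -0.007], "delta_rot": [0, 0, 0.085], "gripper": 0.05},
  {"xyz": [-0.026, 0.039, -0.007], "delta_rot": [0, 0, 0.084], "gripper": 0.05},
  {"xyz": [-0.0225, 0.041, -0.007], "delta_rot": [0, 0, 0.084], "gripper": 0.05},
  {"xyz": [-0.019, 0.043, -0.007], "delta_rot": [0, 0, 0.085], "gripper": 0.05},
  {"xyz": [-0.015, 0.0445, -0.007], "delta_rot": [0, 0, 0.084], "gripper": 0.05},
  {"xyz": [-0.0115, 0.046, -0.007], "delta_rot": [0, 0, 0.085], "gripper": 0.05},
  {"xyz": [-0.0075, 0.0465, -0.007], "delta_rot": [0, 0, 0.084], "gripper": 0.05},
  {"xyz": [-0.0035, 0.047, -0.007], "delta_rot": [0, 0, 0.084], "gripper": 0.05},
  {"xyz": [0.0005, 0.047, -0.007], "delta_rot": [0, 0, 0.085], "gripper": 0.05},
  {"xyz": [0.0045, 0.047, -0.007], "delta_rot": [0, 0, 0.084], "gripper": 0.05},
  {"xyz": [0.0085, 0.0465, -0.007], "delta_rot": [0, 0, 0.084], "gripper": 0.05},
], force=30)

```text
time: 1.35
tool_pos: [0.488, 0.1244, 0.3155]
tcp_rot: [-3.126, -0.307, -0.0]
wrist_force: [1.0, 1.2, 0.2]
width: 0.584
```

Call:
arm_command([
  {"xyz": [0.012, 0.0455, -0.007], "delta_rot": [0, 0, 0.085]},
  {"xyz": [0.016, 0.0445, -0.007], "delta_rot": [0, 0, 0.084]},
  {"xyz": [0, 0, 0]},
  {"xyz": [0, 0, 0]},
])

```text
invalid input
```

Run:
```python
from h import *
c=snap('wrist','w1.png'); s=bot.read_state()
print(s['time'],s['tool_pos'],Ro.from_rotvec(s['tcp_rot']).as_matrix().round(4).tolist(),s['q'].round(3),s['wrist_force'],s['width'])
```

```text
1.4 [0.49149815 0.11819465 0.31677725] [[0.9824, 0.1869, 0.0046], [0.187, -0.9823, -0.0057], [0.0034, 0.0065, -1.0]] [ 0.191 -0.106  1.845 -0.007  1.399  0.004] [ 3.43187985 -4.08283997  1.29384693] 0.5868336429580568
```

View pics/w1.png

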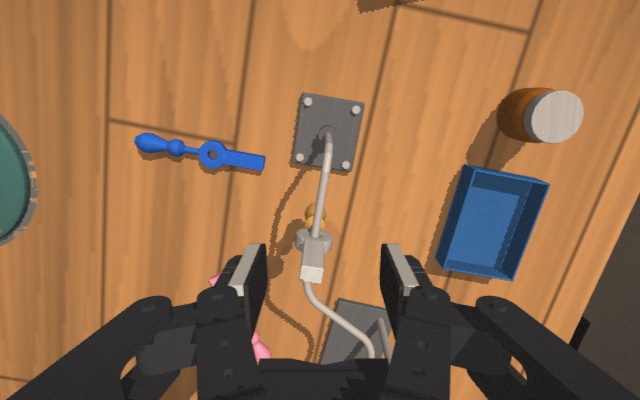

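Call:
arm_command([
  {"xyz": [0, 0, 0], "delta_rot": [0, 0, 0.14], "gripper": 0.05},
  {"xyz": [0.0045, 0.045, 0], "delta_rot": [0, 0, 0], "gripper": 0.05},
  {"xyz": [0.0045, 0.045, 0], "delta_rot": [0, 0, 0], "gripper": 0.05},
  {"xyz": [0.0045, 0.045, 0], "delta_rot": [0, 0, 0], "gripper": 0.05},
  {"xyz": [0.0045, 0.045, 0], "delta_rot": [0, 0, 0], "gripper": 0.05},
  {"xyz": [0.0045, 0.045, 0], "delta_rot": [0, 0, 0], "gripper": 0.05},
  {"xyz": [0.0045, 0.045, 0], "delta_rot": [0, 0, 0], "gripper": 0.05},
  {"xyz": [0, 0, 0], "delta_rot": [0, 0, 0], "gripper": 0.05},
  {"xyz": [0, 0, 0], "delta_rot": [0, 0, 0], "gripper": 0.05},
  {"xyz": [0, 0, 0], "delta_rot": [0, 0, 0], "gripper": 0.05},
])

```text
time: 2.4
tool_pos: [0.5303, -0.1407, 0.315]
tcp_rot: [-3.139, -0.093, 0.001]
wrist_force: [0.4, -0.2, -0.2]
width: 0.581
```

Run:
```python
from h import *
c=snap('wrist','w2.png'); s=bot.read_state()
print(s['time'],s['tool_pos'],Ro.from_rotvec(s['tcp_rot']).as_matrix().round(4).tolist(),s['q'].round(3),s['wrist_force'],s['width'])
```

```text
2.45 [ 0.53038198 -0.14037763  0.31511077] [[0.9982, 0.0603, -0.0004], [0.0603, -0.9982, 0.0006], [-0.0003, -0.0006, -1.0]] [-0.304 -0.017  1.765  0.     1.395 -0.365] [-0.23492251 -0.31299474 -0.66643211] 0.5831068742254581
```

View pics/w2.png

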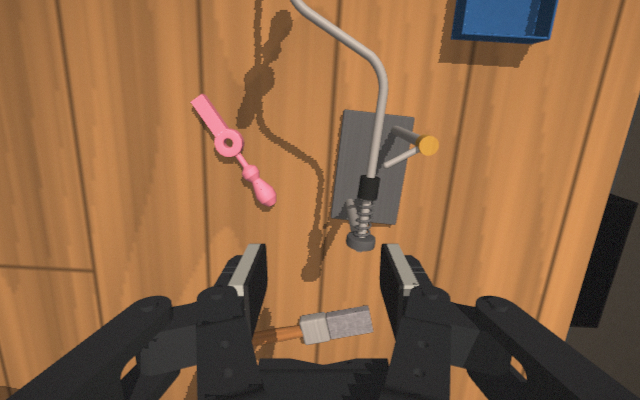

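Call:
arm_command([
  {"xyz": [0, -0.045, 0], "delta_rot": [0, 0, 0], "gripper": 0.05},
  {"xyz": [0, -0.045, 0], "delta_rot": [0, 0, 0], "gripper": 0.05},
  {"xyz": [0, -0.02, 0], "delta_rot": [0, 0, 0], "gripper": 0.05},
  {"xyz": [0, 0, 0], "delta_rot": [0, 0, 0], "gripper": 0.05},
  {"xyz": [0, 0, 0], "delta_rot": [0, 0, 0], "gripper": 0.05},
  {"xyz": [0, 0, 0], "delta_rot": [0, 0, 0], "gripper": 0.05},
])

```text
time: 3.05
tool_pos: [0.5241, -0.0319, 0.3154]
tcp_rot: [3.14, 0.094, 0.0]
wrist_force: [0.4, -0.2, 0.7]
width: 0.59
```

Run:
```python
from h import *
c=snap('wrist','w3.png'); s=bot.read_state()
print(s['time'],s['tool_pos'],Ro.from_rotvec(s['tcp_rot']).as_matrix().round(4).tolist(),s['q'].round(3),s['wrist_force'],s['width'])
```

```text
3.1 [ 0.52408108 -0.03222042  0.31535557] [[0.9983, 0.0589, 0.0001], [0.0589, -0.9983, -0.0004], [0.0001, 0.0004, -1.0]] [-0.109 -0.064  1.81  -0.     1.396 -0.167] [-0.58138756 -0.18207251 -1.21515575] 0.5847530546034466
```

View pics/w3.png

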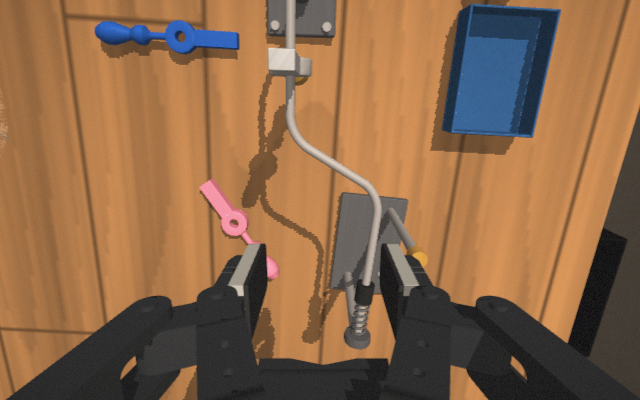

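w3 shows the whole rail. The stem top is at (283,62), the first bend at about (290,115), the second bend at about (370,190), the buffer face at about (366,284), and the gate tip in front of the yellow pivot at (415,260). I'll extract the wire's centre line.

Run:
```python
from h import *
def trace(fn,v0,v1,u0,step=6):
    c=load(fn); hsv=cv2.cvtColor(c['pixels'],cv2.COLOR_RGB2HSV)
    m=(hsv[...,1]<75)&(hsv[...,2]>95); u=u0; out=[]
    for v in range(v0,v1,step):
        w=np.where(m[v,int(u)-22:int(u)+23])[0]+int(u)-22
        if not len(w): out.append((v,None)); continue
        runs=np.split(w,np.where(np.diff(w)>1)[0]+1); r=min([r for r in runs if len(r)>3] or [w],key=lambda r:abs(r.mean()-u)); u=r.mean()
        p=onz(c,u,v,.15); out.append((v,u,len(r),p[0],p[1])); print(fn,v,round(u,1),len(r),p[:2].round(4))
    return out
trace('w3',3,300,291)
trace('w2',3,200,298)
trace('w1',140,230,327,9)
```

```text
w3 3 282.0 27 [0.4838 0.1071]
w3 9 282.0 27 [0.4839 0.1028]
w3 15 282.0 27 [0.484  0.0985]
w3 21 286.5 36 [0.4877 0.0944]
w3 27 276.0 15 [0.4794 0.0895]
w3 33 290.5 10 [0.4912 0.0858]
w3 39 290.0 9 [0.491  0.0813]
w3 45 290.0 9 [0.4911 0.0768]
w3 51 281.5 28 [0.4843 0.0719]
w3 57 285.0 35 [0.4873 0.0674]
w3 63 287.5 40 [0.4895 0.0629]
w3 69 289.0 41 [0.4909 0.0584]
w3 75 307.5 4 [0.5064 0.0546]
w3 81 290.0 9 [0.4921 0.049 ]
w3 87 289.5 8 [0.4918 0.0441]
w3 93 290.0 9 [0.4924 0.0393]
w3 99 290.0 9 [0.4925 0.0344]
w3 105 290.0 9 [0.4927 0.0295]
w3 111 290.0 9 [0.4929 0.0245]
w3 117 290.0 9 [0.493  0.0195]
w3 123 291.0 9 [0.4941 0.0145]
w3 129 293.0 9 [0.496  0.0095]
w3 135 295.5 10 [0.4983 0.0045]
w3 141 300.0 11 [ 5.025e-01 -5.000e-04]
w3 147 307.5 14 [ 0.5093 -0.0054]
w3 153 315.5 16 [ 0.5166 -0.0103]
w3 159 325.5 16 [ 0.5258 -0.0151]
w3 165 335.0 15 [ 0.5346 -0.02  ]
w3 171 344.5 16 [ 0.5435 -0.0249]
w3 177 354.0 15 [ 0.5525 -0.0299]
w3 183 363.5 14 [ 0.5616 -0.035 ]
w3 189 370.0 11 [ 0.5681 -0.0403]
w3 195 373.5 10 [ 0.5718 -0.0457]
w3 201 373.0 45 [ 0.5719 -0.0515]
w3 207 373.0 45
[... 1234 characters left out ...]
723 -0.0949]
w2 135 369.0 35 [ 0.5685 -0.1003]
w2 141 365.0 37 [ 0.5655 -0.1057]
w2 147 361.5 38 [ 0.5629 -0.1111]
w2 153 359.0 39 [ 0.5612 -0.1165]
w2 159 358.0 39 [ 0.5608 -0.1219]
w2 165 357.0 39 [ 0.5603 -0.1274]
w2 171 356.0 39 [ 0.5599 -0.1329]
w2 177 347.5 22 [ 0.5527 -0.1388]
w2 183 347.0 23 [ 0.5527 -0.1444]
w2 189 346.5 22 [ 0.5527 -0.15  ]
w2 195 344.5 22 [ 0.5513 -0.1558]
w1 140 337.0 25 [0.4941 0.1597]
w1 149 340.0 31 [0.4983 0.1525]
w1 158 335.5 36 [0.496  0.1439]
w1 167 331.0 19 [0.4938 0.1351]
w1 176 324.5 8 [0.4897 0.1259]
w1 185 322.5 8 [0.4895 0.1173]
w1 194 321.5 8 [0.4903 0.1088]
w1 203 319.5 8 [0.4901 0.1   ]
w1 212 318.5 8 [0.4909 0.0912]
w1 221 316.5 8 [0.4908 0.0821]
```

Run:
```python
from h import *
def run(fn,rows,us,thr=150):
    c=load(fn); g=cv2.cvtColor(c['pixels'],cv2.COLOR_RGB2GRAY).astype(float); hsv=cv2.cvtColor(c['pixels'],cv2.COLOR_RGB2HSV); P=[]
    for v in rows:
        u=int(np.interp(v,[rows[0],rows[-1]],us)); w=np.arange(u-14,u+15); row=np.where(hsv[v,w,1]<75,g[v,w],0)
        k=np.where(row>115)[0]; 
        if len(k): r=[r for r in np.split(k,np.where(np.diff(k)>1)[0]+1)]; r=max(r,key=len); uu=w[r].mean(); p=onz(c,uu,v,.15); P.append(p[:2]); print(fn,v,uu,len(r),p[:2].round(4))
    return np.array(P)
a=run('w2',range(90,180,6),(383,373)); b=run('w3',range(200,280,8),(376,366))
print(cv2.fitLine(a[3:].astype(np.float32),cv2.DIST_HUBER,0,.01,.01).ravel(),cv2.fitLine(b[2:].astype(np.float32),cv2.DIST_HUBER,0,.01,.01).ravel())
c=load('w2')
im=cv2.cvtColor(c['pixels'],cv2.COLOR_RGB2BGR); cv2.imwrite('pics/w2c.png',cv2.resize(im[100:260,320:450],None,fx=3.7,fy=3.7,interpolation=cv2.INTER_CUBIC))
c=load('w3')
im=cv2.cvtColor(c['pixels'],cv2.COLOR_RGB2BGR); cv2.imwrite('pics/w3c.png',cv2.resize(im[0:150,230:350],None,fx=4,fy=4,interpolation=cv2.INTER_CUBIC))
```

```text
w2 90 383.5 8 [ 0.5771 -0.0622]
w2 96 382.5 8 [ 0.5767 -0.067 ]
w2 102 381.5 8 [ 0.5764 -0.072 ]
w2 108 380.5 8 [ 0.5761 -0.0769]
w2 114 380.0 9 [ 0.5762 -0.0819]
w2 120 379.5 8 [ 0.5763 -0.087 ]
w2 126 378.5 8 [ 0.576  -0.0921]
w2 132 377.5 8 [ 0.5756 -0.0973]
w2 138 376.5 8 [ 0.5753 -0.1025]
w2 144 375.5 8 [ 0.5749 -0.1077]
w2 150 374.5 8 [ 0.5746 -0.113 ]
w2 156 373.5 8 [ 0.5743 -0.1184]
w2 162 372.5 8 [ 0.5739 -0.1238]
w2 168 371.5 8 [ 0.5735 -0.1293]
w2 174 371.0 7 [ 0.5736 -0.1348]
w3 200 376.5 8 [ 0.5751 -0.0504]
w3 208 377.5 8 [ 0.5768 -0.058 ]
w3 216 377.5 8 [ 0.5776 -0.0658]
w3 224 375.5 8 [ 0.5765 -0.0739]
w3 232 374.5 8 [ 0.5764 -0.082 ]
w3 240 373.0 7 [ 0.5758 -0.0902]
w3 248 371.5 8 [ 0.5752 -0.0986]
w3 256 370.5 8 [ 0.5751 -0.107 ]
w3 264 369.5 8 [ 0.575  -0.1156]
w3 272 368.0 7 [ 0.5743 -0.1243]
[ 0.05567432  0.99844897  0.5747907  -0.11008886] [ 0.05040138  0.99872905  0.57574606 -0.09466783]
```

View pics/w2c.png

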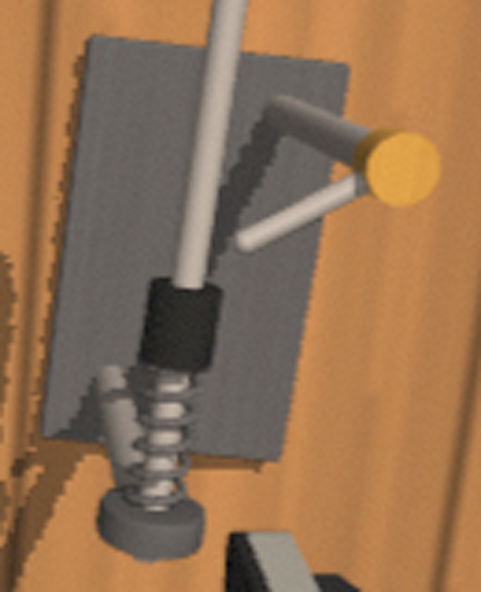

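View pics/w3c.png

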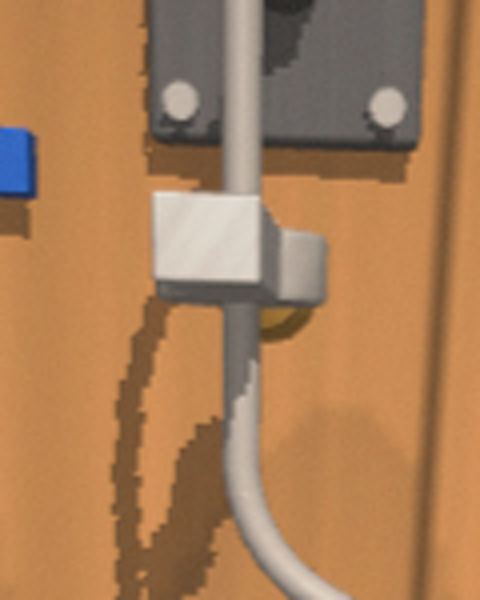

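Run:
```python
from h import *
c=load('w3'); c1=load('w1')
for u,v in [(268.3,48.2),(295.3,48.8),(295.3,70.5),(268.6,70.5),(282,59.5)]: print('top',onz(c,u,v,.214).round(4))
# ring rightmost outer side at its centre height .148
print('ring right edge',onz(c,311.5,66,.148),'left hidden')
print('wire',onz(c,290,60,.15),'range stemtop',pt(c,282,60))
c2=load('w2'); f=lambda x,y:(320+x/3.7,100+y/3.7)
print('buffer face',onz(c2,*f(188,287),.15),'gate tip',onz(c2,*f(243,243),.15),'pivot',onz(c2,*f(405,170),.165))
im=c1['pixels']; cv2.imwrite('pics/w1c.png',cv2.resize(cv2.cvtColor(im[190:300,270:360],cv2.COLOR_RGB2BGR),None,fx=5,fy=5,interpolation=cv2.INTER_CUBIC))
```

```text
top [0.4832 0.0663 0.214 ]
top [0.5007 0.067  0.214 ]
top [0.5012 0.0538 0.214 ]
top [0.4836 0.0527 0.214 ]
top [0.4923 0.06   0.214 ]
ring right edge [0.50935042 0.06195936 0.148     ] left hidden
wire [0.49150348 0.06538667 0.15      ] range stemtop [0.49219291 0.05973636 0.21339019]
buffer face [ 0.57379083 -0.13808623  0.15      ] gate tip [ 0.58598634 -0.1264381   0.15      ] pivot [ 0.61780232 -0.10477819  0.165     ]
```

View pics/w1c.png

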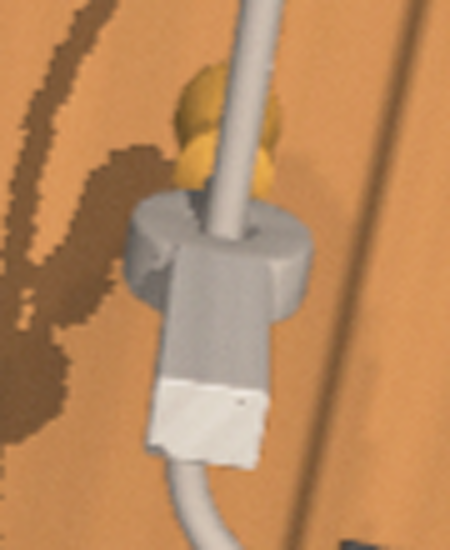

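```bash
cat > path.py <<'E'
import numpy as np
D=np.pi/180
def wire(S=(0.4930,0.0200),h1=1.9,k1=4.5,k2=9.4,ds=.0005):
    # heading angle a measured from -y toward +x (left), deg
    seg=[]; p=np.array(S,float)-0.04*np.array([np.sin(h1*D),-np.cos(h1*D)]); a=h1; P=[p.copy()];A=[a]
    def go(L,turn):
        nonlocal p,a
        n=int(round(L/ds))
        for i in range(n):
            a+=turn/n/2; p=p+L/n*np.array([np.sin(a*D),-np.cos(a*D)]); a+=turn/n/2; P.append(p.copy());A.append(a)
    go(.04,0); a+=k1; go(.035*55*D,55); go(.06,0); a-=k2; go(.035*55*D,-55); go(.14,0)
    return np.array(P),np.array(A)
E
python3 - <<'E'
from path import *
from scipy.optimize import least_squares
from scipy.spatial import cKDTree
w=np.array([[.4911,.0768],[.4918,.0441],[.4925,.0344],[.4929,.0245],[.493,.0195],[.4941,.0145],[.4960,.0095],[.4983,.0045],[.5025,-.0005],[.5030,-.0008],[.5079,-.0048],[.5144,-.0087],[.5093,-.0054],[.5166,-.0103],[.5258,-.0151],[.5346,-.02],[.5435,-.0249],[.5525,-.0299],[.5616,-.035],[.5681,-.0403],[.5718,-.0457],[.5214,-.0126],[.5289,-.0166],[.5361,-.0206],[.5433,-.0246],[.5509,-.0286],[.5578,-.0328],[.5644,-.0369],[.569,-.0413],[.5719,-.0458],[.5745,-.0503],[.5759,-.055],[.5764,-.0598],[.5767,-.067],[.5764,-.072],[.5762,-.0819],[.5756,-.0973],[.5749,-.1077],[.5739,-.1238],[.5751,-.0504],[.5768,-.058],[.5776,-.0658],[.5758,-.0902],[.575,-.107],[.5743,-.1243],[.5754,-.0735+.03]][:-1])
def f(x):
    P,A=wire((x[0],x[1]),x[2],x[3],x[4]); 
    t=cKDTree(P); d,i=t.query(w); n=np.c_[np.cos(A[i]*D),np.sin(A[i]*D)]; return ((w-P[i])*n).sum(1)*1000
r=least_squares(f,[.493,.02,1.9,4.5,9.4],x_scale=[.001,.001,1,1,1],diff_step=1e-3,loss='soft_l1')
print(r.x,np.abs(r.fun).max(),np.sqrt((r.fun**2).mean())); print(f(r.x).round(1))
P,A=wire(r.x[:2],*r.x[2:]); n=[80,80+67,80+67+120,80+134+120]; print(P[n],A[n],A[-1])
np.save('fit.npy',r.x)
E
```

```text
[0.49299623 0.02015342 2.04792276 4.00740885 8.72590698] 0.6888531020994674 0.21742168498113373
[ 0.1 -0.3  0.   0.1 -0.1  0.   0.1 -0.3 -0.1  0.   0.1  0.   0.4 -0.3
 -0.  -0.1 -0.1 -0.1 -0.1 -0.  -0.3  0.   0.1  0.1  0.1  0.3 -0.1 -0.2
 -0.  -0.2  0.1 -0.  -0.4 -0.2 -0.2  0.   0.2 -0.1 -0.3  0.6  0.3  0.7
  0.   0.   0.1]
[[ 0.49299623  0.02015342]
 [ 0.51086233 -0.00678276]
 [ 0.56336758 -0.03582065]
 [ 0.57694046 -0.06515548]] [ 2.04792276 61.05533161 61.05533161 -2.67057537] -2.6705753685622624
```

Run:
```python
from h import *
plan([(.508,.008,.31,.048),(.4922,.045,.30,.036),(.4922,.060,.27,.036),(.4922,.060,.23,.036),(.4922,.060,.20,.036),(.4922,.06,.175,.036)])
```

```text
[-0.0137, -0.0411, 0.0054] 0.011
[-0.014, -0.0377, 0.01] 0.012
[0.0005, -0.015, 0.03] -0.0
[0.0, -0.0, 0.04] -0.0
[0.0, -0.0, 0.03] -0.0
[0.0, -0.0, 0.025] -0.0
```

Call:
arm_command([
  {"xyz": [-0.0137, -0.0411, 0.0054], "delta_rot": [0, 0, 0.011], "gripper": 0.05},
  {"xyz": [-0.014, -0.0377, 0.01], "delta_rot": [0, 0, 0.012], "gripper": 0.05},
  {"xyz": [0.0005, -0.015, 0.03], "delta_rot": [0, 0, 0], "gripper": 0.05},
  {"xyz": [0, 0, 0.04], "delta_rot": [0, 0, 0], "gripper": 0.05},
  {"xyz": [0, 0, 0], "delta_rot": [0, 0, 0], "gripper": 0.05},
  {"xyz": [0, 0, 0], "delta_rot": [0, 0, 0], "gripper": 0.05},
  {"xyz": [0, 0, 0], "delta_rot": [0, 0, 0], "gripper": 0.05},
])

```text
time: 3.8
tool_pos: [0.4937, 0.0597, 0.2321]
tcp_rot: [-3.141, -0.055, -0.005]
wrist_force: [0.2, 0.4, 0.0]
width: 0.585
```

Run:
```python
from h import *
c=snap('wrist','w4.png'); s=bot.read_state()
print(s['time'],s['tool_pos'],Ro.from_rotvec(s['tcp_rot']).as_matrix().round(4).tolist(),s['wrist_force'],s['width'])
plan([(.4922,.060,.20,.036),(.4922,.06,.175,.036)])
```

```text
3.85 [0.49395931 0.05978142 0.23245433] [[0.9994, 0.0348, 0.004], [0.0348, -0.9994, 0.0002], [0.004, -0.0, -1.0]] [-0.87237495 -0.65150414  0.10755968] 0.5843837325144007
[-0.0018, -0.0003, 0.0325] -0.001
[0.0, 0.0, 0.025] -0.0
```

View pics/w4.png

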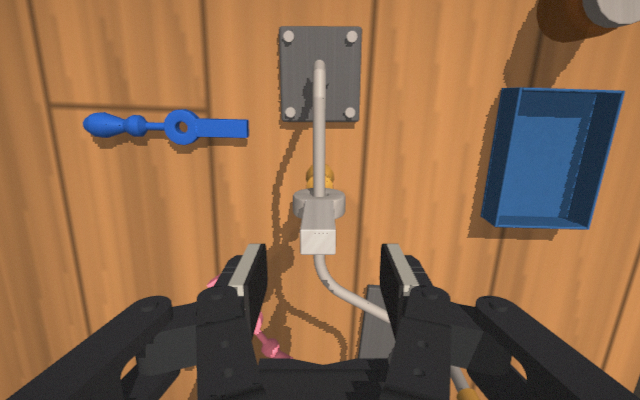

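Call:
arm_command([
  {"xyz": [-0.0018, -0.0003, 0.0325], "delta_rot": [0, 0, 0], "gripper": 0.05},
  {"xyz": [0, 0, 0.025], "delta_rot": [0, 0, 0], "gripper": 0.045},
  {"xyz": [0, 0, 0], "delta_rot": [0, 0, 0], "gripper": 0.04},
  {"xyz": [0, 0, 0], "delta_rot": [0, 0, 0], "gripper": 0.035},
  {"xyz": [0, 0, 0], "delta_rot": [0, 0, 0], "gripper": 0.03},
  {"xyz": [0, 0, 0], "delta_rot": [0, 0, 0], "gripper": 0.026},
])

```text
time: 4.45
tool_pos: [0.4919, 0.0606, 0.1746]
tcp_rot: [-3.141, -0.056, -0.006]
wrist_force: [-0.4, -0.4, -0.2]
width: 0.307
```

Run:
```python
from h import *
c=snap('wrist','w5.png'); c2=snap('side','s5.png');cv2.imwrite('pics/s5c.png',cv2.resize(cv2.cvtColor(c2['pixels'][120:250,220:380],cv2.COLOR_RGB2BGR),None,fx=4,fy=4)); s=bot.read_state()
print(s['time'],s['tool_pos'],Ro.from_rotvec(s['tcp_rot']).as_matrix().round(4).tolist(),s['wrist_force'],s['width']*85)
```

```text
4.55 [0.49133269 0.06065263 0.17385623] [[0.9993, 0.036, 0.0025], [0.036, -0.9994, 0.0001], [0.0025, -0.0001, -1.0]] [-0.52236547  0.10570798 -0.1529016 ] 25.800042069192905
```

View pics/w5.png

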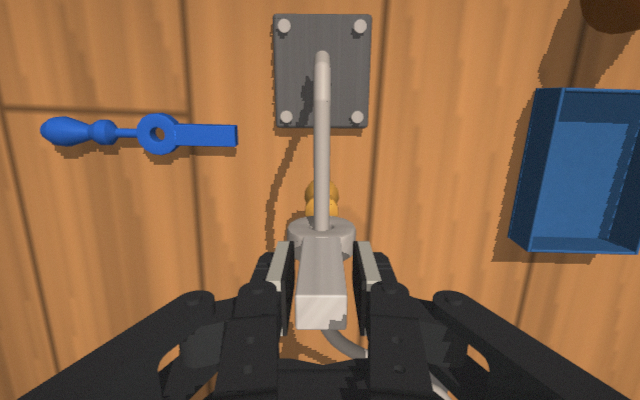

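View pics/s5c.png

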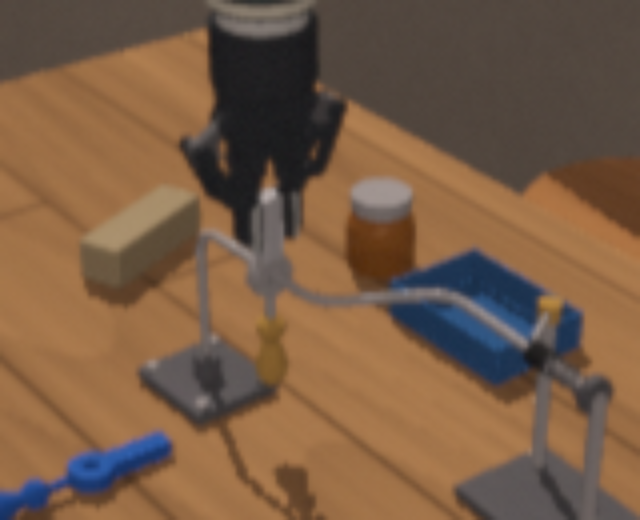

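Call:
arm_command([
  {"xyz": [0, 0, 0], "delta_rot": [0, 0, 0], "gripper": 0.022},
  {"xyz": [0, 0, 0], "delta_rot": [0, 0, 0], "gripper": 0.018},
  {"xyz": [0, 0, 0], "delta_rot": [0, 0, 0], "gripper": 0.014},
  {"xyz": [0, 0, 0], "delta_rot": [0, 0, 0], "gripper": 0.012},
  {"xyz": [0, 0, 0], "delta_rot": [0, 0, 0], "gripper": 0.012},
], force=22)

```text
time: 5.05
tool_pos: [0.4907, 0.0607, 0.1728]
tcp_rot: [-3.141, -0.057, -0.001]
wrist_force: [-0.2, 0.4, 2.5]
width: 0.206
```

Run:
```python
from h import *
c=snap('wrist','w6.png'); s=bot.read_state()
print(s['time'],s['tool_pos'],Ro.from_rotvec(s['tcp_rot']).as_matrix().round(4).tolist(),s['wrist_force'],s['torque'],s['width']*85)
```

```text
5.1 [0.49066427 0.06063502 0.17277369] [[0.9994, 0.0359, 0.0008], [0.0359, -0.9994, 0.0001], [0.0008, -0.0001, -1.0]] [0.09288021 0.42454729 3.18218552] [ 0.04131821 -0.00078102  0.01997667] 17.325496292702294
```

View pics/w6.png

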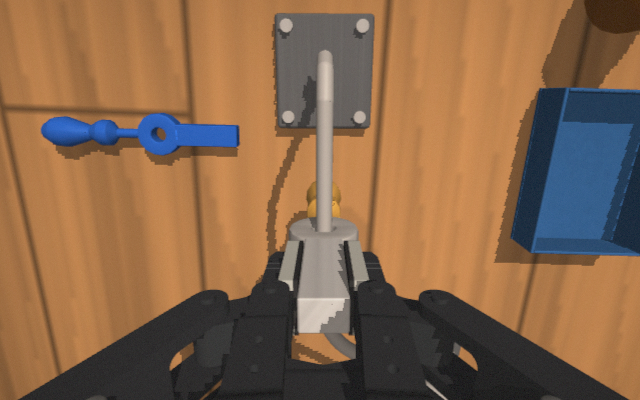

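Call:
arm_command([
  {"xyz": [0, 0, -0.001], "delta_rot": [0, 0, 0], "gripper": 0.012},
  {"xyz": [0, 0, -0.001], "delta_rot": [0, 0, 0], "gripper": 0.012},
  {"xyz": [0, 0, 0], "delta_rot": [0, 0, 0], "gripper": 0.012},
  {"xyz": [0, 0, 0], "delta_rot": [0, 0, 0], "gripper": 0.012},
  {"xyz": [0, 0, 0], "delta_rot": [0, 0, 0], "gripper": 0.012},
])

```text
time: 5.6
tool_pos: [0.49, 0.0606, 0.174]
tcp_rot: [3.141, 0.057, -0.001]
wrist_force: [-0.5, 0.3, -1.7]
width: 0.202
```

Run:
```python
from h import *
for i in range(1):
  s=bot.read_state()
  print(s['time'],s['tool_pos'],Ro.from_rotvec(s['tcp_rot']).as_matrix().round(4).tolist(),s['wrist_force'],s['torque'],s['width']*85)
```

```text
5.6 [0.48997101 0.06056044 0.17395033] [[0.9994, 0.036, -0.0009], [0.036, -0.9994, -0.0001], [-0.0009, 0.0001, -1.0]] [-0.53808007  0.33443675 -1.67169525] [-0.00544479 -0.00416663 -0.01238127] 17.182769124699874
```

Run:
```python
from h import *
c=snap('wrist','w7.png'); s=bot.read_state(); print(s['time'],s['tool_pos'],s['wrist_force'])
im=c['pixels']; cv2.imwrite('pics/w7c.png',cv2.resize(cv2.cvtColor(im[210:360,250:400],cv2.COLOR_RGB2BGR),None,fx=4,fy=4,interpolation=cv2.INTER_CUBIC))
# wire position in this view behind the ring
g=cv2.cvtColor(im,cv2.COLOR_RGB2HSV)
for v in (120,150,180,195,210):
    w=np.where((g[v,300:345,1]<75)&(g[v,300:345,2]>110))[0]+300
    print(v,w.min(),w.max(),onz(c,w.mean(),v,.15).round(4))
```

```text
5.65 [0.49002546 0.06056238 0.17403331] [-0.05917155 -0.52543507 -1.29036833]
120 319 334 [0.4898 0.1209 0.15  ]
150 318 333 [0.4899 0.1069 0.15  ]
180 318 333 [0.4904 0.0922 0.15  ]
195 318 332 [0.4905 0.0846 0.15  ]
210 318 332 [0.4908 0.0768 0.15  ]
```

View pics/w7c.png

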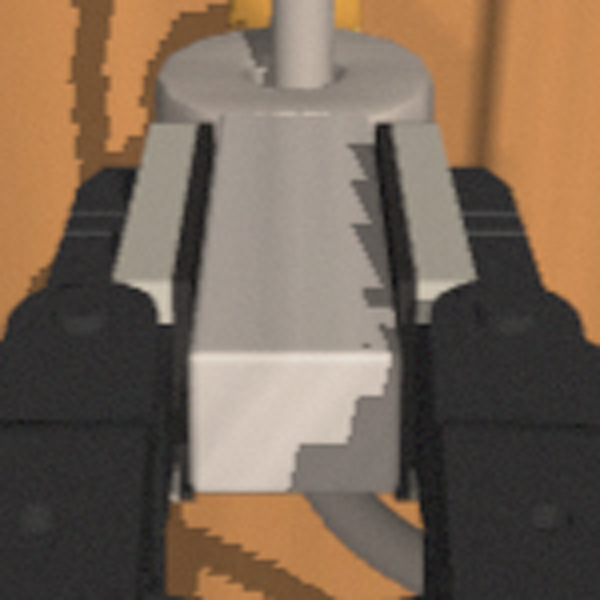

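```bash
cat > rp.py <<'E'
from h import *; from path import *
x=np.load('fit.npy'); P,A=wire(x[:2],*x[2:])
ds=.0005
def ring(s): # s from leg1 start (y~.060), metres
    i=s/ds; f=lambda j: np.array([np.interp(j,np.arange(len(P)),P[:,0]),np.interp(j,np.arange(len(P)),P[:,1])]) if j>=0 else P[0]+j*ds*np.array([np.sin(A[0]*D),-np.cos(A[0]*D)])
    a,b,m=f(i-14),f(i+14),f(i); d=b-a
    return ((a+b)/2+m)/2, np.arctan2(d[0],-d[1])
def near(p):
    ss=np.arange(0,.30,.0005); return ss[np.argmin([np.hypot(*(ring(s)[0]-p)) for s in ss])]
def go(ss,z,frm=None):
    """frm: (pos,psi) commanded start, default measured"""
    pos,psi=frm if frm else (None,None)
    return plan([(*ring(s)[0],z,ring(s)[1]) for s in ss],pos,psi)
def rep():
    s=bot.read_state(); R=Ro.from_rotvec(s['tcp_rot']).as_matrix(); psi=np.arctan2(R[1,0],R[0,0]); p=s['tool_pos']
    n=near(p[:2]); q,h=ring(n); e=p[:2]-q; f=s['wrist_force']; r=R.T@f
    print('t',s['time'],'tcp',p.round(4),'psi',round(psi,3),'s',round(n,4),'lat(+left)mm',round((e@[np.cos(h),np.sin(h)])*1000,2),'yawerr',round(psi-h,3),'F tool',r.round(1),'T',s['torque'].round(3),'w',round(s['width']*85.4,1),'tilt',(R[:2,2]).round(4))
E
python3 - <<'E'
from rp import *
rep()
r=go([0.0,0.004,.008,.012,.016,.02,.024,.028],.1745); print(r)
for i in np.arange(0,.26,.02): print(i,ring(i))
E
```

```text
t 5.65 tcp [0.49   0.0606 0.174 ] psi 0.036 s 0.0 lat(+left)mm -1.52 yawerr 0.0 F tool [-0.1  0.5  1.3] T [-0.053 -0.006 -0.013] w 17.5 tilt [-0.0007 -0.0001]
[0.0015, 0.0005, -0.0005] 0.0
[0.0, 0.004, 0.0] 0.0
[0.0, 0.004, 0.0] 0.0
[0.0, 0.004, 0.0] 0.0
[0.0, 0.004, 0.0] 0.0
[0.0, 0.004, 0.0] 0.0
[0.0, 0.004, 0.0] 0.0
[0.0, 0.004, 0.0] 0.0
(array([0.4925508 , 0.03213489, 0.17453331]), np.float64(0.036018736440615685))
0.0 (array([0.49156681, 0.06012787]), np.float64(0.03574299490354013))
0.02 (array([0.49228152, 0.04014065]), np.float64(0.03574299490354416))
0.04 (array([0.49329205, 0.02018717]), np.float64(0.12091280741113779))
0.06 (array([0.5008322 , 0.00209116]), np.float64(0.6787786610684853))
0.08 (array([ 0.51655052, -0.00992757]), np.float64(1.0653600006303774))
0.1 (array([ 0.53405215, -0.01960783]), np.float64(1.0656165624433398))
0.12 (array([ 0.5515539 , -0.02928712]), np.float64(1.0656165624433411))
0.14 (array([ 0.56785613, -0.04050932]), np.float64(0.7320683397484399))
0.16 (array([ 0.57621769, -0.0582107 ]), np.float64(0.1539722824236395))
0.18 (array([ 0.57633475, -0.07814136]), np.float64(-0.0466103331040074))
0.2 (array([ 0.57540288, -0.09811964]), np.float64(-0.0466103331040074))
0.22 (array([ 0.57447101, -0.11809792]), np.float64(-0.046610333104007445))
0.24 (array([ 0.57353914, -0.1380762 ]), np.float64(-0.04661033310400869))
```

Call:
arm_command([
  {"xyz": [0.0015, 0.0005, -0.0005], "delta_rot": [0, 0, 0], "gripper": 0.012},
  {"xyz": [0, 0.004, 0], "delta_rot": [0, 0, 0], "gripper": 0.012},
  {"xyz": [0, 0.004, 0], "delta_rot": [0, 0, 0], "gripper": 0.012},
  {"xyz": [0, 0.004, 0], "delta_rot": [0, 0, 0], "gripper": 0.012},
  {"xyz": [0, 0.004, 0], "delta_rot": [0, 0, 0], "gripper": 0.012},
  {"xyz": [0, 0.004, 0], "delta_rot": [0, 0, 0], "gripper": 0.012},
])

```text
time: 6.25
tool_pos: [0.4925, 0.0397, 0.1749]
tcp_rot: [3.141, 0.056, -0.0]
wrist_force: [-0.5, -0.6, -2.2]
width: 0.208
```

Run:
```python
from rp import *
rep()
```

```text
t 6.25 tcp [0.4925 0.0397 0.1749] psi 0.036 s 0.0205 lat(+left)mm 0.24 yawerr -0.0 F tool [-0.5  0.5  2.2] T [-0.079 -0.016  0.012] w 17.7 tilt [-0. -0.]
```

Run:
```python
from rp import *
print(go([.024,.0275,.031,.034,.037,.040,.043,.046,.049],.1747))
```

```text
[-0.0002, 0.0035, 0.0002] -0.0
[-0.0, 0.0035, -0.0] -0.0
[-0.0, 0.0035, -0.0] -0.0
[-0.0, 0.003, -0.0] -0.006
[0.0001, 0.003, -0.0] -0.03
[0.0, 0.003, -0.0] -0.049
[0.0002, 0.003, -0.0] -0.067
[0.0001, 0.003, -0.0] -0.086
[0.0001, 0.003, -0.0] -0.09
(array([0.49538968, 0.01146627, 0.1746738 ]), np.float64(0.36373608868408935))
```

Call:
arm_command([
  {"xyz": [-0.0002, 0.0035, 0.0002], "delta_rot": [0, 0, 0], "gripper": 0.012},
  {"xyz": [0, 0.0035, 0], "delta_rot": [0, 0, 0], "gripper": 0.012},
  {"xyz": [0, 0.0035, 0], "delta_rot": [0, 0, 0], "gripper": 0.012},
  {"xyz": [0, 0.003, 0], "delta_rot": [0, 0, -0.006], "gripper": 0.012},
  {"xyz": [0.0001, 0.003, 0], "delta_rot": [0, 0, -0.03], "gripper": 0.012},
  {"xyz": [0, 0.003, 0], "delta_rot": [0, 0, -0.049], "gripper": 0.012},
  {"xyz": [0.0002, 0.003, 0], "delta_rot": [0, 0, -0.067], "gripper": 0.012},
])

```text
time: 6.95
tool_pos: [0.4938, 0.0175, 0.1747]
tcp_rot: [3.127, 0.299, -0.0]
wrist_force: [-0.8, 0.3, -3.3]
width: 0.21
```

Run:
```python
from rp import *
rep()
print(go([.046,.049,.052,.055,.058,.061,.064,.067],.1747))
```

```text
t 6.95 tcp [0.4938 0.0175 0.1747] psi 0.191 s 0.043 lat(+left)mm 0.09 yawerr 0.003 F tool [-0.7 -0.4  3.3] T [0.019 0.049 0.049] w 17.9 tilt [-0. -0.]
[0.0, 0.0032, -0.0] -0.083
[0.0002, 0.003, -0.0] -0.09
[0.0001, 0.003, -0.0] -0.086
[0.0001, 0.0029, -0.0] -0.086
[0.0002, 0.003, -0.0] -0.086
[0.0001, 0.003, -0.0] -0.086
[0.0001, 0.003, -0.0] -0.086
[0.0001, 0.0029, -0.0] -0.085
(array([ 0.50566083, -0.00285509,  0.17469162]), np.float64(0.8786883035195774))
```

Tracking holds to 0.1 mm and the forces stay low. Continuing round the first bend.

Call:
arm_command([
  {"xyz": [0, 0.0032, 0], "delta_rot": [0, 0, -0.083], "gripper": 0.012},
  {"xyz": [0.0002, 0.003, 0], "delta_rot": [0, 0, -0.09], "gripper": 0.012},
  {"xyz": [0.0001, 0.003, 0], "delta_rot": [0, 0, -0.086], "gripper": 0.012},
  {"xyz": [0.0001, 0.003, 0], "delta_rot": [0, 0, -0.086], "gripper": 0.012},
])

```text
time: 7.35
tool_pos: [0.498, 0.0061, 0.1747]
tcp_rot: [-3.029, -0.833, 0.0]
wrist_force: [0.4, -0.1, -1.4]
width: 0.206
```

Run:
```python
from rp import *
rep()
print(go([.058,.061,.064,.067,.07,.073,.076,.079,.082],.1747))
```

```text
t 7.35 tcp [0.498  0.0061 0.1747] psi 0.537 s 0.055 lat(+left)mm -0.02 yawerr 0.001 F tool [0.3 0.3 1.4] T [-0.033 -0.024  0.003] w 17.6 tilt [-0.  0.]
[0.0001, 0.0029, -0.0] -0.085
[0.0002, 0.003, -0.0] -0.086
[0.0001, 0.003, -0.0] -0.086
[0.0001, 0.0029, -0.0] -0.085
[0.0001, 0.003, -0.0] -0.074
[0.0001, 0.003, -0.0] -0.055
[0.0, 0.003, -0.0] -0.037
[-0.0, 0.003, -0.0] -0.018
[-0.0, 0.003, -0.0] -0.003
(array([ 0.51828642, -0.0108867 ,  0.17468611]), np.float64(1.0658473909898867))
```

Call:
arm_command([
  {"xyz": [0.0001, 0.0029, 0], "delta_rot": [0, 0, -0.085], "gripper": 0.012},
  {"xyz": [0.0002, 0.003, 0], "delta_rot": [0, 0, -0.086], "gripper": 0.012},
  {"xyz": [0.0001, 0.003, 0], "delta_rot": [0, 0, -0.086], "gripper": 0.012},
  {"xyz": [0.0001, 0.0029, 0], "delta_rot": [0, 0, -0.085], "gripper": 0.012},
  {"xyz": [0.0001, 0.003, 0], "delta_rot": [0, 0, -0.074], "gripper": 0.012},
])

```text
time: 7.85
tool_pos: [0.508, -0.0047, 0.1747]
tcp_rot: [-2.792, -1.44, 0.0]
wrist_force: [0.1, 0.3, -2.3]
width: 0.211
```

Run:
```python
from rp import *
rep()
print(go([.073,.076,.079,.082,.086,.09,.094,.098,.102],.1747))
```

```text
t 7.85 tcp [ 0.508  -0.0047  0.1747] psi 0.953 s 0.07 lat(+left)mm -0.01 yawerr -0.0 F tool [ 0.3 -0.1  2.3] T [-0.001  0.003 -0.004] w 18.0 tilt [-0.  0.]
[0.0001, 0.003, -0.0] -0.055
[0.0, 0.003, -0.0] -0.037
[0.0, 0.003, -0.0] -0.019
[0.0, 0.003, -0.0] -0.002
[0.0, 0.004, -0.0] -0.0
[0.0, 0.004, -0.0] -0.0
[0.0, 0.004, -0.0] -0.0
[0.0, 0.004, -0.0] -0.0
[0.0, 0.004, -0.0] -0.0
(array([ 0.53578867, -0.02057523,  0.17466027]), np.float64(1.0655659921855611))
```

Call:
arm_command([
  {"xyz": [0.0001, 0.003, 0], "delta_rot": [0, 0, -0.055], "gripper": 0.012},
  {"xyz": [0, 0.003, 0], "delta_rot": [0, 0, -0.037], "gripper": 0.012},
  {"xyz": [0, 0.003, 0], "delta_rot": [0, 0, -0.019], "gripper": 0.012},
  {"xyz": [0, 0.003, 0], "delta_rot": [0, 0, -0.002], "gripper": 0.012},
  {"xyz": [0, 0.004, 0], "delta_rot": [0, 0, 0], "gripper": 0.012},
  {"xyz": [0, 0.004, 0], "delta_rot": [0, 0, 0], "gripper": 0.012},
  {"xyz": [0, 0, 0], "delta_rot": [0, 0, 0], "gripper": 0.012},
])

```text
time: 8.55
tool_pos: [0.5258, -0.0149, 0.1748]
tcp_rot: [2.709, 1.59, 0.001]
wrist_force: [0.1, -0.1, -1.2]
width: 0.209
```

Run:
```python
from rp import *
c=snap('wrist','w8.png');rep()
im=c['pixels']; cv2.imwrite('pics/w8c.png',cv2.resize(cv2.cvtColor(im[150:360,220:420],cv2.COLOR_RGB2BGR),None,fx=2.8,fy=2.8,interpolation=cv2.INTER_CUBIC))
```

```text
t 8.6 tcp [ 0.5254 -0.0148  0.1747] psi 1.062 s 0.09 lat(+left)mm 0.04 yawerr -0.004 F tool [0.1 0.3 2.6] T [-0.057 -0.006 -0.004] w 17.9 tilt [-0.0001  0.0001]
```

View pics/w8c.png

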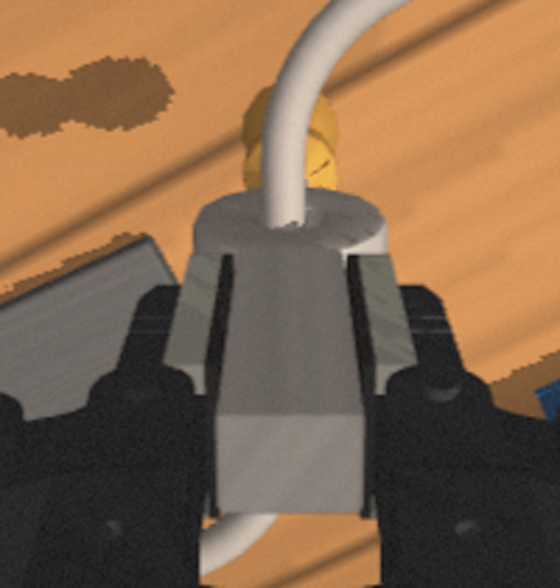

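In the w8 crop the ring centre is at x≈291 and the wire at x≈284, so the ring sits about 1.2 mm left of the wire. It isn't forced, but the clearance is used up. I'll shift the path model by (-0.3, -1.2) mm.

Run:
```python
import numpy as np
x=np.load('fit.npy'); x[0]-=.0003; x[1]-=.0012; np.save('fit.npy',x)
from rp import *
rep(); print(go([.090,.092,.096,.1,.104,.108,.112,.116,.12,.1235],.1747))
```

```text
t 8.6 tcp [ 0.5254 -0.0148  0.1747] psi 1.062 s 0.09 lat(+left)mm 1.24 yawerr -0.004 F tool [0.1 0.3 2.6] T [-0.057 -0.006 -0.004] w 17.9 tilt [-0.0001  0.0001]
[-0.0012, 0.0002, -0.0] -0.004
[-0.0, 0.002, -0.0] -0.0
[-0.0, 0.004, -0.0] -0.0
[-0.0, 0.004, -0.0] -0.0
[-0.0, 0.004, -0.0] -0.0
[-0.0, 0.004, -0.0] -0.0
[-0.0, 0.004, -0.0] -0.0
[-0.0, 0.004, -0.0] -0.0
[-0.0, 0.004, -0.0] -0.0
[-0.0, 0.0035, -0.0] -0.0
(array([ 0.55432155, -0.03214017,  0.1746731 ]), np.float64(1.0656039626210205))
```

Call:
arm_command([
  {"xyz": [-0.0012, 0.0002, 0], "delta_rot": [0, 0, -0.004], "gripper": 0.012},
  {"xyz": [0, 0.002, 0], "delta_rot": [0, 0, 0], "gripper": 0.012},
  {"xyz": [0, 0.004, 0], "delta_rot": [0, 0, 0], "gripper": 0.012},
  {"xyz": [0, 0.004, 0], "delta_rot": [0, 0, 0], "gripper": 0.012},
  {"xyz": [0, 0.004, 0], "delta_rot": [0, 0, 0], "gripper": 0.012},
  {"xyz": [0, 0.004, 0], "delta_rot": [0, 0, 0], "gripper": 0.012},
  {"xyz": [0, 0.004, 0], "delta_rot": [0, 0, 0], "gripper": 0.012},
  {"xyz": [0, 0, 0], "delta_rot": [0, 0, 0], "gripper": 0.012},
])

```text
time: 9.4
tool_pos: [0.5446, -0.0267, 0.1747]
tcp_rot: [2.706, 1.596, 0.0]
wrist_force: [0.6, -0.5, -2.2]
width: 0.204
```

Run:
```python
from rp import *
c=snap('wrist','w9.png');rep()
im=c['pixels']; cv2.imwrite('pics/w9c.png',cv2.resize(cv2.cvtColor(im[150:360,220:420],cv2.COLOR_RGB2BGR),None,fx=2.8,fy=2.8,interpolation=cv2.INTER_CUBIC))
```

```text
t 9.45 tcp [ 0.5443 -0.0266  0.1747] psi 1.066 s 0.112 lat(+left)mm 0.02 yawerr 0.0 F tool [-1.4  0.2  1.2] T [-0.    -0.013  0.034] w 17.7 tilt [-0.0001  0.    ]
```

View pics/w9c.png

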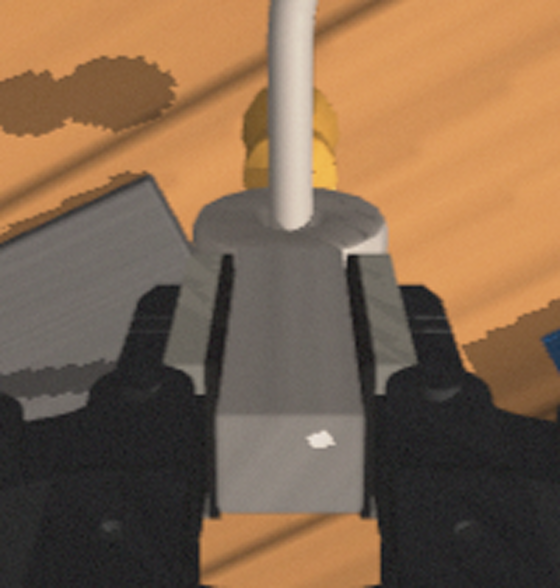

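The wire is at x≈292 in the crop and the ring centre at 291, so it's now centred. On to the second bend.

Run:
```python
from rp import *
print(go([.116,.12,.1235,.1265,.1295,.1325,.1355,.1385,.1415,.1445,.1475],.1747))
```

```text
[-0.0, 0.004, -0.0] 0.0
[-0.0, 0.004, -0.0] 0.0
[-0.0, 0.0035, -0.0] 0.0
[-0.0, 0.003, -0.0] 0.0
[-0.0002, 0.003, -0.0] 0.042
[-0.0001, 0.003, -0.0] 0.06
[-0.0001, 0.0029, -0.0] 0.079
[-0.0002, 0.003, -0.0] 0.097
[-0.0001, 0.0029, -0.0] 0.104
[-0.0001, 0.003, -0.0] 0.086
[-0.0001, 0.003, -0.0] 0.086
(array([ 0.57191883, -0.0477221 ,  0.17465076]), np.float64(0.5117329214956475))
```

Call:
arm_command([
  {"xyz": [0, 0.004, 0], "delta_rot": [0, 0, 0], "gripper": 0.012},
  {"xyz": [0, 0.004, 0], "delta_rot": [0, 0, 0], "gripper": 0.012},
  {"xyz": [0, 0.0035, 0], "delta_rot": [0, 0, 0], "gripper": 0.012},
  {"xyz": [0, 0.003, 0], "delta_rot": [0, 0, 0], "gripper": 0.012},
  {"xyz": [-0.0002, 0.003, 0], "delta_rot": [0, 0, 0.042], "gripper": 0.012},
  {"xyz": [-0.0001, 0.003, 0], "delta_rot": [0, 0, 0.06], "gripper": 0.012},
])

```text
time: 10.05
tool_pos: [0.562, -0.0369, 0.1747]
tcp_rot: [-2.785, -1.453, 0.0]
wrist_force: [0.8, 0.1, -2.8]
width: 0.209
```

Run:
```python
from rp import *
rep()
print(go([.1355,.1385,.1415,.1445,.1475,.1505],.1747))
```

```text
t 10.05 tcp [ 0.562  -0.0369  0.1747] psi 0.962 s 0.1325 lat(+left)mm -0.02 yawerr -0.002 F tool [0.5 0.6 2.8] T [ 0.016  0.002 -0.018] w 17.9 tilt [-0. -0.]
[-0.0001, 0.0029, -0.0] 0.077
[-0.0002, 0.003, -0.0] 0.098
[-0.0001, 0.0029, -0.0] 0.103
[-0.0001, 0.003, -0.0] 0.086
[-0.0002, 0.003, -0.0] 0.086
[-0.0001, 0.003, -0.0] 0.086
(array([ 0.57324891, -0.0504352 ,  0.17466571]), np.float64(0.42591099639306895))
```

Call:
arm_command([
  {"xyz": [-0.0001, 0.0029, 0], "delta_rot": [0, 0, 0.077], "gripper": 0.012},
  {"xyz": [-0.0002, 0.003, 0], "delta_rot": [0, 0, 0.098], "gripper": 0.012},
  {"xyz": [-0.0001, 0.0029, 0], "delta_rot": [0, 0, 0.103], "gripper": 0.012},
])

```text
time: 10.35
tool_pos: [0.5685, -0.0428, 0.1746]
tcp_rot: [-2.961, -1.05, 0.0]
wrist_force: [-0.1, -0.9, -3.0]
width: 0.206
```

Run:
```python
from rp import *
rep()
c=snap('wrist','w10.png');rep()
im=c['pixels']; cv2.imwrite('pics/w10c.png',cv2.resize(cv2.cvtColor(im[150:360,220:420],cv2.COLOR_RGB2BGR),None,fx=2.8,fy=2.8,interpolation=cv2.INTER_CUBIC))
print(go([.1445,.1475,.1505,.1535,.1565,.1595,.1625,.1655,.1685,.1715],.1747))
```

```text
t 10.35 tcp [ 0.5685 -0.0428  0.1746] psi 0.682 s 0.1415 lat(+left)mm 0.02 yawerr -0.002 F tool [-0.6  0.6  3. ] T [-0.038  0.007 -0.002] w 17.6 tilt [-0.  0.]
t 10.4 tcp [ 0.5688 -0.0431  0.1747] psi 0.678 s 0.142 lat(+left)mm 0.07 yawerr 0.008 F tool [-0.3  0.6  3. ] T [-0.058 -0.079  0.009] w 17.7 tilt [ 0.0004 -0.0003]
[-0.0002, 0.0026, -0.0] 0.08
[-0.0001, 0.0029, -0.0] 0.086
[-0.0001, 0.003, -0.0] 0.086
[-0.0002, 0.003, -0.0] 0.086
[-0.0001, 0.003, -0.0] 0.086
[-0.0001, 0.0029, -0.0] 0.086
[-0.0001, 0.003, -0.0] 0.079
[-0.0001, 0.003, -0.0] 0.062
[-0.0, 0.003, -0.0] 0.043
[-0.0, 0.003, -0.0] 0.024
(array([ 0.57645046, -0.07085243,  0.17468065]), np.float64(-0.040043639072265776))
```

View pics/w10c.png

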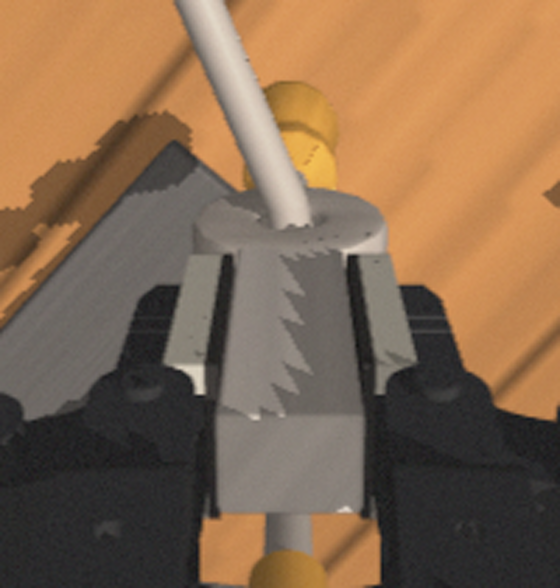

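Call:
arm_command([
  {"xyz": [-0.0002, 0.0026, 0], "delta_rot": [0, 0, 0.08], "gripper": 0.012},
  {"xyz": [-0.0001, 0.0029, 0], "delta_rot": [0, 0, 0.086], "gripper": 0.012},
  {"xyz": [-0.0001, 0.003, 0], "delta_rot": [0, 0, 0.086], "gripper": 0.012},
  {"xyz": [-0.0002, 0.003, 0], "delta_rot": [0, 0, 0.086], "gripper": 0.012},
  {"xyz": [-0.0001, 0.003, 0], "delta_rot": [0, 0, 0.086], "gripper": 0.012},
])

```text
time: 10.9
tool_pos: [0.5748, -0.0556, 0.1746]
tcp_rot: [-3.115, -0.408, 0.0]
wrist_force: [-0.3, 0.6, -2.3]
width: 0.205
```

Run:
```python
from rp import *
rep()
print(go([.1595,.1625,.1655,.1685,.1715,.1755,.18,.184],.1747))
```

```text
t 10.9 tcp [ 0.5748 -0.0556  0.1746] psi 0.26 s 0.156 lat(+left)mm -0.26 yawerr -0.008 F tool [-0.1 -0.7  2.3] T [0.026 0.033 0.001] w 17.5 tilt [-0.0001  0.    ]
[0.0001, 0.0034, -0.0001] 0.092
[-0.0001, 0.003, 0.0] 0.08
[-0.0, 0.003, 0.0] 0.061
[-0.0001, 0.003, 0.0] 0.043
[-0.0, 0.003, 0.0] 0.025
[-0.0, 0.004, 0.0] 0.006
[-0.0, 0.0045, 0.0] 0.0
[-0.0, 0.004, 0.0] 0.0
(array([ 0.57586003, -0.08333834,  0.17474873]), np.float64(-0.04653523854815983))
```

Call:
arm_command([
  {"xyz": [0.0001, 0.0034, -0.0001], "delta_rot": [0, 0, 0.092], "gripper": 0.012},
  {"xyz": [-0.0001, 0.003, 0], "delta_rot": [0, 0, 0.08], "gripper": 0.012},
  {"xyz": [0, 0.003, 0], "delta_rot": [0, 0, 0.061], "gripper": 0.012},
  {"xyz": [-0.0001, 0.003, 0], "delta_rot": [0, 0, 0.043], "gripper": 0.012},
  {"xyz": [0, 0.003, 0], "delta_rot": [0, 0, 0.025], "gripper": 0.012},
  {"xyz": [0, 0.004, 0], "delta_rot": [0, 0, 0.006], "gripper": 0.012},
  {"xyz": [0, 0.0045, 0], "delta_rot": [0, 0, 0], "gripper": 0.012},
  {"xyz": [0, 0.003, 0], "delta_rot": [0, 0, 0], "gripper": 0.012},
  {"xyz": [0, 0, 0], "delta_rot": [0, 0, 0], "gripper": 0.012},
])

```text
time: 11.8
tool_pos: [0.5758, -0.0827, 0.1748]
tcp_rot: [3.141, -0.071, -0.0]
wrist_force: [0.6, 1.1, -1.9]
width: 0.21
```

Run:
```python
from rp import *
rep()
c=snap('wrist','w11.png')
im=c['pixels']; cv2.imwrite('pics/w11c.png',cv2.resize(cv2.cvtColor(im[150:400,200:440],cv2.COLOR_RGB2BGR),None,fx=2.4,fy=2.4,interpolation=cv2.INTER_CUBIC))
c=snap('side','s11.png'); cv2.imwrite('pics/s11c.png',cv2.resize(cv2.cvtColor(c['pixels'][130:270,270:430],cv2.COLOR_RGB2BGR),None,fx=4,fy=4,interpolation=cv2.INTER_CUBIC))
```

```text
t 11.8 tcp [ 0.5758 -0.0827  0.1748] psi -0.045 s 0.1835 lat(+left)mm -0.05 yawerr 0.002 F tool [ 0.5 -1.1  1.9] T [0.013 0.036 0.071] w 18.0 tilt [-0.     -0.0001]
```

View pics/w11c.png

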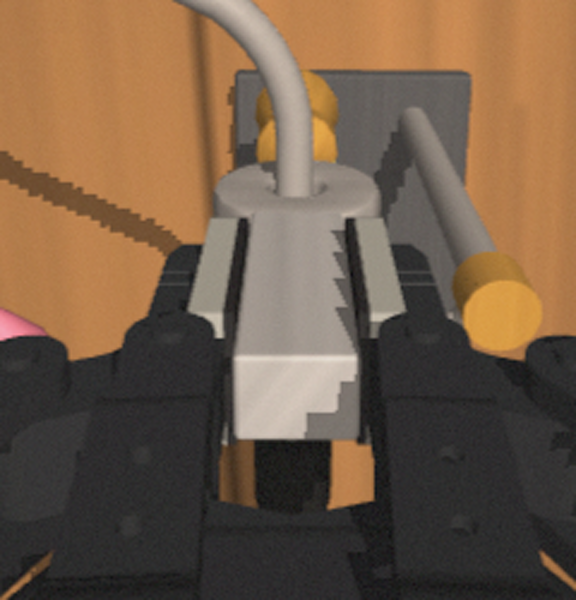

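View pics/s11c.png

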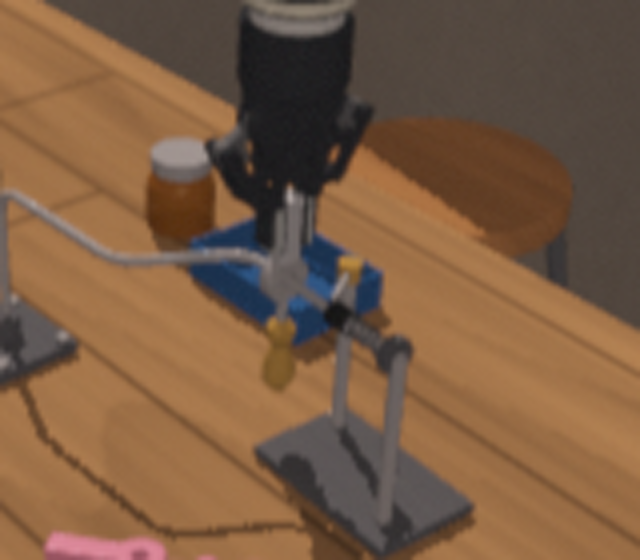

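Call:
arm_command([
  {"xyz": [0, 0, 0], "delta_rot": [0, 0, 0], "gripper": 0.012},
  {"xyz": [0, 0, 0], "delta_rot": [0, 0, 0], "gripper": 0.012},
  {"xyz": [0, 0.004, 0], "delta_rot": [0, 0, 0], "gripper": 0.012},
  {"xyz": [0, 0.004, 0], "delta_rot": [0, 0, 0], "gripper": 0.012},
  {"xyz": [0, 0.004, 0], "delta_rot": [0, 0, 0], "gripper": 0.012},
  {"xyz": [0, 0.004, 0], "delta_rot": [0, 0, 0], "gripper": 0.012},
  {"xyz": [0, 0.003, 0], "delta_rot": [0, 0, 0], "gripper": 0.012},
  {"xyz": [0, 0.002, 0], "delta_rot": [0, 0, 0], "gripper": 0.012},
  {"xyz": [0, 0, 0], "delta_rot": [0, 0, 0], "gripper": 0.012},
], force=90)

```text
time: 12.8
tool_pos: [0.5749, -0.1036, 0.1748]
tcp_rot: [3.141, -0.071, 0.0]
wrist_force: [0.6, 0.7, -2.0]
width: 0.196
```

Run:
```python
from rp import *
rep()
```

```text
t 12.8 tcp [ 0.5749 -0.1036  0.1748] psi -0.045 s 0.2045 lat(+left)mm -0.01 yawerr 0.001 F tool [ 0.5 -0.7  2. ] T [ 0.06  -0.024 -0.07 ] w 16.7 tilt [ 0. -0.]
```

Call:
arm_command([
  {"xyz": [0, 0.0025, 0], "delta_rot": [0, 0, 0], "gripper": 0.012},
  {"xyz": [0, 0.0025, 0], "delta_rot": [0, 0, 0], "gripper": 0.012},
  {"xyz": [0, 0.002, 0], "delta_rot": [0, 0, 0], "gripper": 0.012},
  {"xyz": [0, 0.002, 0], "delta_rot": [0, 0, 0], "gripper": 0.012},
  {"xyz": [0, 0.002, 0], "delta_rot": [0, 0, 0], "gripper": 0.012},
])

```text
time: 13.3
tool_pos: [0.5742, -0.114, 0.1747]
tcp_rot: [-3.14, 0.071, 0.001]
wrist_force: [-0.7, 1.2, -2.1]
width: 0.194
```

Run:
```python
from rp import *
rep()
```

```text
t 13.3 tcp [ 0.5742 -0.114   0.1747] psi -0.045 s 0.2145 lat(+left)mm -0.23 yawerr 0.002 F tool [-0.7 -1.1  2.1] T [0.304 0.085 0.019] w 16.6 tilt [-0.0005  0.0008]
```

Call:
arm_command([
  {"xyz": [0, 0.002, 0], "delta_rot": [0, 0, 0], "gripper": 0.012},
  {"xyz": [0, 0.002, 0], "delta_rot": [0, 0, 0], "gripper": 0.012},
  {"xyz": [0, 0.002, 0], "delta_rot": [0, 0, 0], "gripper": 0.012},
])

```text
time: 13.6
tool_pos: [0.5739, -0.1202, 0.1746]
tcp_rot: [-3.141, 0.071, 0.001]
wrist_force: [-0.2, 1.4, -1.7]
width: 0.198
```

Run:
```python
from rp import *
rep()
```

```text
t 13.6 tcp [ 0.5739 -0.1202  0.1746] psi -0.045 s 0.221 lat(+left)mm -0.2 yawerr 0.002 F tool [-0.3 -1.4  1.7] T [0.33  0.165 0.064] w 16.9 tilt [-0.0005  0.0003]
```

Call:
arm_command([
  {"xyz": [0, 0.002, 0], "delta_rot": [0, 0, 0], "gripper": 0.012},
  {"xyz": [0, 0.002, 0], "delta_rot": [0, 0, 0], "gripper": 0.012},
  {"xyz": [0, 0.002, 0], "delta_rot": [0, 0, 0], "gripper": 0.012},
])

```text
time: 13.9
tool_pos: [0.5737, -0.1264, 0.1747]
tcp_rot: [3.141, -0.071, -0.001]
wrist_force: [-1.6, 1.0, -2.4]
width: 0.193
```

Run:
```python
from rp import *
rep()
c=snap('wrist','w12.png')
im=c['pixels']; cv2.imwrite('pics/w12c.png',cv2.resize(cv2.cvtColor(im[150:400,200:440],cv2.COLOR_RGB2BGR),None,fx=2.4,fy=2.4,interpolation=cv2.INTER_CUBIC))
c=snap('side','s12.png'); cv2.imwrite('pics/s12c.png',cv2.resize(cv2.cvtColor(c['pixels'][160:260,300:410],cv2.COLOR_RGB2BGR),None,fx=5.5,fy=5.5,interpolation=cv2.INTER_CUBIC))
```

```text
t 13.9 tcp [ 0.5737 -0.1264  0.1747] psi -0.045 s 0.227 lat(+left)mm -0.19 yawerr 0.002 F tool [-1.6 -0.9  2.4] T [0.237 0.333 0.023] w 16.5 tilt [-0.0005 -0.0001]
```

View pics/w12c.png

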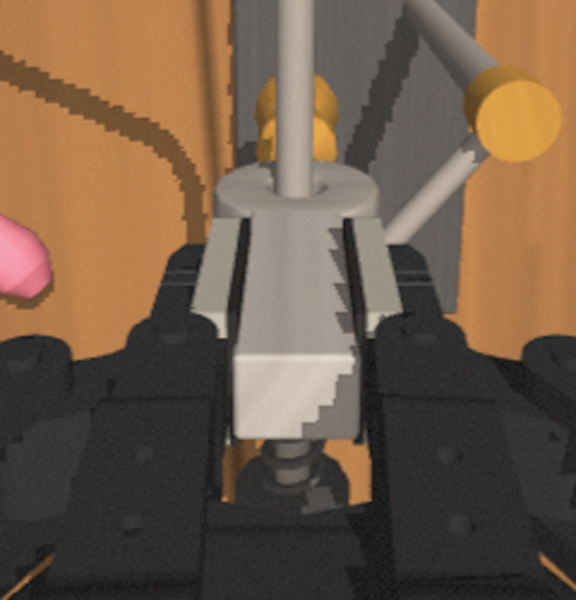

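View pics/s12c.png

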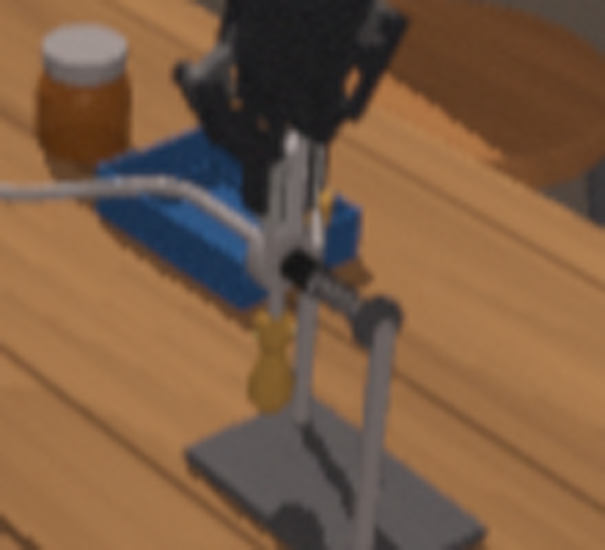

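The gate finger is swung forward beside the ring and the forces are small. Pressing on into the buffer.

Call:
arm_command([
  {"xyz": [0, 0.002, 0], "delta_rot": [0, 0, 0], "gripper": 0.012},
  {"xyz": [0, 0.002, 0], "delta_rot": [0, 0, 0], "gripper": 0.012},
  {"xyz": [0, 0.002, 0], "delta_rot": [0, 0, 0], "gripper": 0.012},
  {"xyz": [0, 0.002, 0], "delta_rot": [0, 0, 0], "gripper": 0.012},
])

```text
time: 14.4
tool_pos: [0.5734, -0.1338, 0.1747]
tcp_rot: [-3.14, 0.071, 0.001]
wrist_force: [-1.9, 2.4, -2.2]
width: 0.195
```

Run:
```python
from rp import *
rep()
```

```text
t 14.4 tcp [ 0.5734 -0.1338  0.1747] psi -0.045 s 0.2345 lat(+left)mm -0.09 yawerr 0.002 F tool [-2.  -2.3  2.2] T [ 0.489  0.339 -0.021] w 16.7 tilt [-0.0003  0.0009]
```

Call:
arm_command([
  {"xyz": [0, 0.002, 0], "delta_rot": [0, 0, 0], "gripper": 0.012},
  {"xyz": [0, 0.002, 0], "delta_rot": [0, 0, 0], "gripper": 0.012},
  {"xyz": [0, 0.002, 0], "delta_rot": [0, 0, 0], "gripper": 0.012},
  {"xyz": [0, 0.002, 0], "delta_rot": [0, 0, 0], "gripper": 0.012},
])

```text
time: 14.8
tool_pos: [0.5731, -0.1422, 0.1747]
tcp_rot: [-3.141, 0.071, 0.0]
wrist_force: [-1.2, 2.0, -2.4]
width: 0.191
```

Run:
```python
from rp import *
rep()
```

```text
t 14.8 tcp [ 0.5731 -0.1422  0.1747] psi -0.045 s 0.243 lat(+left)mm -0.03 yawerr 0.002 F tool [-1.3 -2.   2.4] T [ 0.49   0.061 -0.052] w 16.3 tilt [-0.0002  0.0002]
```

Call:
arm_command([
  {"xyz": [0, 0.002, 0], "delta_rot": [0, 0, 0], "gripper": 0.012},
  {"xyz": [0, 0.002, 0], "delta_rot": [0, 0, 0], "gripper": 0.012},
  {"xyz": [0, 0.002, 0], "delta_rot": [0, 0, 0], "gripper": 0.012},
  {"xyz": [0, 0.002, 0], "delta_rot": [0, 0, 0], "gripper": 0.012},
])

```text
time: 15.2
tool_pos: [0.5733, -0.1503, 0.175]
tcp_rot: [3.141, -0.071, 0.002]
wrist_force: [1.3, 3.7, -2.1]
width: 0.196
```

Run:
```python
from rp import *
rep()
c=snap('wrist','w13.png')
im=c['pixels']; cv2.imwrite('pics/w13c.png',cv2.resize(cv2.cvtColor(im[150:400,200:440],cv2.COLOR_RGB2BGR),None,fx=2.4,fy=2.4,interpolation=cv2.INTER_CUBIC))
```

```text
t 15.2 tcp [ 0.5733 -0.1503  0.175 ] psi -0.045 s 0.251 lat(+left)mm 0.62 yawerr 0.002 F tool [ 1.1 -3.7  2.1] T [ 0.611 -0.178 -0.011] w 16.7 tilt [ 0.0012 -0.    ]
```

View pics/w13c.png

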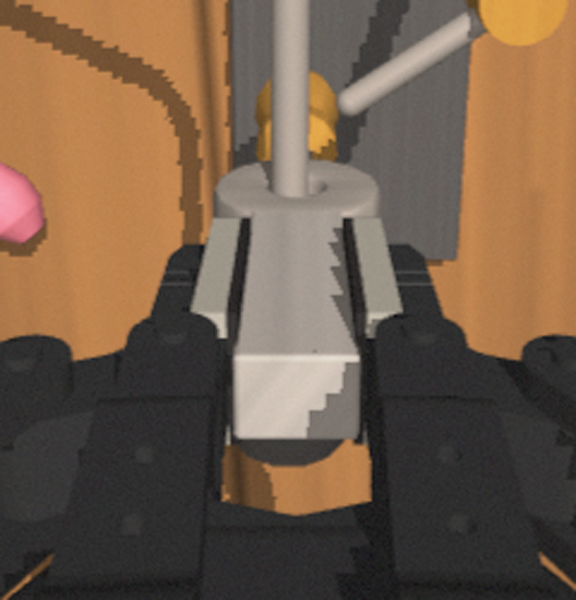

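The gate tip is back beside the wire at crop (345,103), behind the ring, so it has snapped shut. I'll ease back towards the gate, then lower the ring onto the wire before letting go.

Call:
arm_command([
  {"xyz": [-0.0005, -0.002, 0], "delta_rot": [0, 0, 0], "gripper": 0.012},
  {"xyz": [0, -0.002, 0], "delta_rot": [0, 0, 0], "gripper": 0.012},
  {"xyz": [0, -0.002, 0], "delta_rot": [0, 0, 0], "gripper": 0.012},
  {"xyz": [0, -0.002, 0], "delta_rot": [0, 0, 0], "gripper": 0.012},
  {"xyz": [0, -0.001, 0.0005], "delta_rot": [0, 0, 0], "gripper": 0.012},
  {"xyz": [0, 0, 0.0005], "delta_rot": [0, 0, 0], "gripper": 0.012},
  {"xyz": [0, 0, 0], "delta_rot": [0, 0, 0], "gripper": 0.012},
])

```text
time: 15.95
tool_pos: [0.5726, -0.141, 0.1736]
tcp_rot: [-3.141, 0.071, 0.0]
wrist_force: [0.2, 2.2, -2.2]
width: 0.194
```

Run:
```python
from rp import *
rep()
c=snap('wrist','w14.png')
im=c['pixels']; cv2.imwrite('pics/w14c.png',cv2.resize(cv2.cvtColor(im[150:400,200:440],cv2.COLOR_RGB2BGR),None,fx=2.4,fy=2.4,interpolation=cv2.INTER_CUBIC))
```

```text
t 15.95 tcp [ 0.5726 -0.141   0.1736] psi -0.045 s 0.242 lat(+left)mm -0.54 yawerr 0.002 F tool [ 0.1 -2.2  2.2] T [ 0.37  -0.006  0.001] w 16.6 tilt [-0.0002  0.0001]
```

View pics/w14c.png

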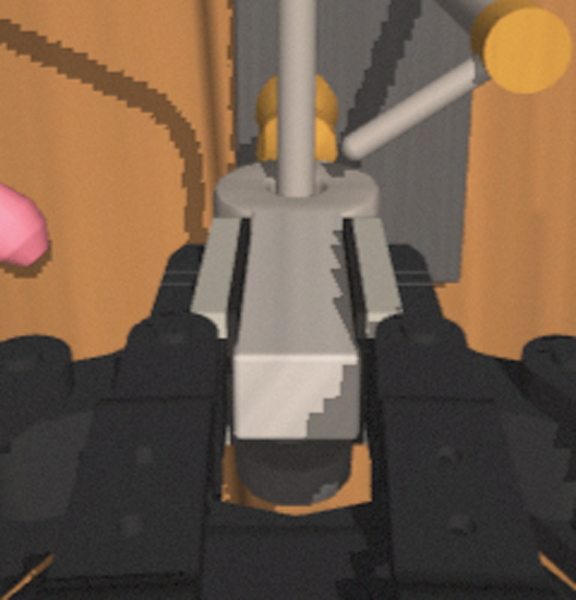

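Call:
arm_command([
  {"xyz": [0, -0.001, 0], "delta_rot": [0, 0, 0], "gripper": 0.012},
  {"xyz": [0, -0.001, 0.0004], "delta_rot": [0, 0, 0], "gripper": 0.012},
  {"xyz": [0, 0, 0.0004], "delta_rot": [0, 0, 0], "gripper": 0.012},
  {"xyz": [0, 0, 0], "delta_rot": [0, 0, 0], "gripper": 0.012},
], force=30)

```text
time: 16.4
tool_pos: [0.5728, -0.1391, 0.1729]
tcp_rot: [-3.141, 0.071, 0.0]
wrist_force: [0.2, 1.4, -1.2]
width: 0.199
```

Run:
```python
from rp import *
rep()
```

```text
t 16.4 tcp [ 0.5728 -0.1391  0.1729] psi -0.045 s 0.24 lat(+left)mm -0.49 yawerr 0.002 F tool [ 0.1 -1.5  1.2] T [ 0.333  0.006 -0.008] w 17.0 tilt [-0.0001  0.0001]
```

Call:
arm_command([
  {"xyz": [0, 0, 0.0003], "delta_rot": [0, 0, 0], "gripper": 0.012},
  {"xyz": [0, 0, 0], "delta_rot": [0, 0, 0], "gripper": 0.018},
  {"xyz": [0, 0, 0], "delta_rot": [0, 0, 0], "gripper": 0.02},
  {"xyz": [0, 0, 0], "delta_rot": [0, 0, 0], "gripper": 0.024},
  {"xyz": [0, 0, 0], "delta_rot": [0, 0, 0], "gripper": 0.03},
  {"xyz": [0, 0, 0], "delta_rot": [0, 0, 0], "gripper": 0.038},
  {"xyz": [0, 0, 0], "delta_rot": [0, 0, 0], "gripper": 0.044},
  {"xyz": [0, 0, 0], "delta_rot": [0, 0, 0], "gripper": 0.044},
], force=20)

```text
time: 17.2
tool_pos: [0.5728, -0.1392, 0.1727]
tcp_rot: [3.141, -0.071, 0.0]
wrist_force: [0.3, -0.6, -0.1]
width: 0.518
```

Run:
```python
from rp import *
rep()
c=snap('wrist','w15.png')
im=c['pixels']; cv2.imwrite('pics/w15c.png',cv2.resize(cv2.cvtColor(im[150:400,200:440],cv2.COLOR_RGB2BGR),None,fx=2.4,fy=2.4,interpolation=cv2.INTER_CUBIC))
```

```text
t 17.2 tcp [ 0.5728 -0.1392  0.1727] psi -0.045 s 0.24 lat(+left)mm -0.43 yawerr 0.002 F tool [0.4 0.6 0.1] T [ 0.016  0.003 -0.078] w 44.2 tilt [ 0.     -0.0001]
```

View pics/w15c.png

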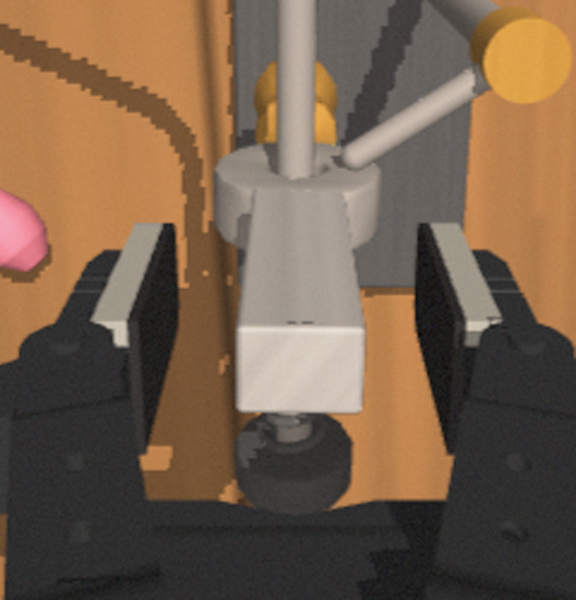

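Released. The ring's rear rests on the gate tip at crop (350,157) and both pads are clear of the stem. Raising straight up.

Call:
arm_command([
  {"xyz": [0, 0, -0.01], "delta_rot": [0, 0, 0], "gripper": 0.044},
  {"xyz": [0, 0, -0.02], "delta_rot": [0, 0, 0], "gripper": 0.044},
  {"xyz": [0, 0, -0.03], "delta_rot": [0, 0, 0], "gripper": 0.044},
  {"xyz": [0, 0, -0.04], "delta_rot": [0, 0, 0], "gripper": 0.044},
  {"xyz": [0, -0.02, -0.04], "delta_rot": [0, 0, 0], "gripper": 0.044},
  {"xyz": [0, 0.04, 0], "delta_rot": [0, 0, 0], "gripper": 0.044},
  {"xyz": [0, 0.04, 0], "delta_rot": [0, 0, 0], "gripper": 0.044},
  {"xyz": [0, 0.02, 0], "delta_rot": [0, 0, 0], "gripper": 0.044},
  {"xyz": [0, 0, 0], "delta_rot": [0, 0, 0], "gripper": 0.044},
  {"xyz": [0, 0, 0], "delta_rot": [0, 0, 0], "gripper": 0.044},
  {"xyz": [0, 0, 0], "delta_rot": [0, 0, 0], "gripper": 0.044},
  {"xyz": [0, 0, 0], "delta_rot": [0, 0, 0], "gripper": 0.044},
])

```text
time: 18.45
tool_pos: [0.5693, -0.218, 0.3128]
tcp_rot: [-3.141, 0.069, -0.0]
wrist_force: [-0.5, -0.0, -0.1]
width: 0.515
```

Run:
```python
from rp import *
rep()
c=snap('wrist','w16.png'); u,v=[int(k) for k in proj(c,(.574,-.14,.16))]; print(u,v)
u=max(u,100);v=max(v,80)
cv2.imwrite('pics/w16c.png',cv2.resize(cv2.cvtColor(c['pixels'][v-80:v+80,u-100:u+100],cv2.COLOR_RGB2BGR),None,fx=3.6,fy=3.6,interpolation=cv2.INTER_CUBIC))
c=snap('side','s16.png'); cv2.imwrite('pics/s16c.png',cv2.resize(cv2.cvtColor(c['pixels'][140:280,240:430],cv2.COLOR_RGB2BGR),None,fx=4,fy=4,interpolation=cv2.INTER_CUBIC))
```

```text
t 18.45 tcp [ 0.5693 -0.218   0.3128] psi -0.044 s 0.2995 lat(+left)mm -0.28 yawerr 0.003 F tool [-0.5  0.   0.1] T [ 0.012 -0.05   0.003] w 44.0 tilt [0.0001 0.0003]
324 86
```

View pics/w16c.png

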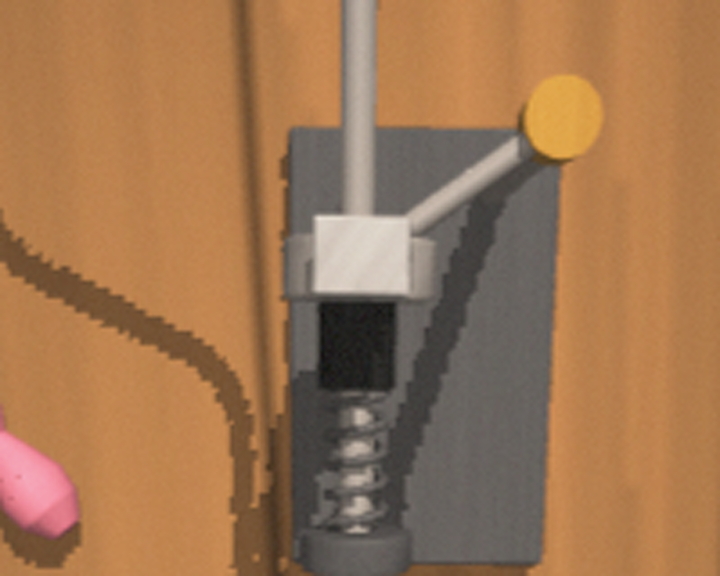

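View pics/s16c.png

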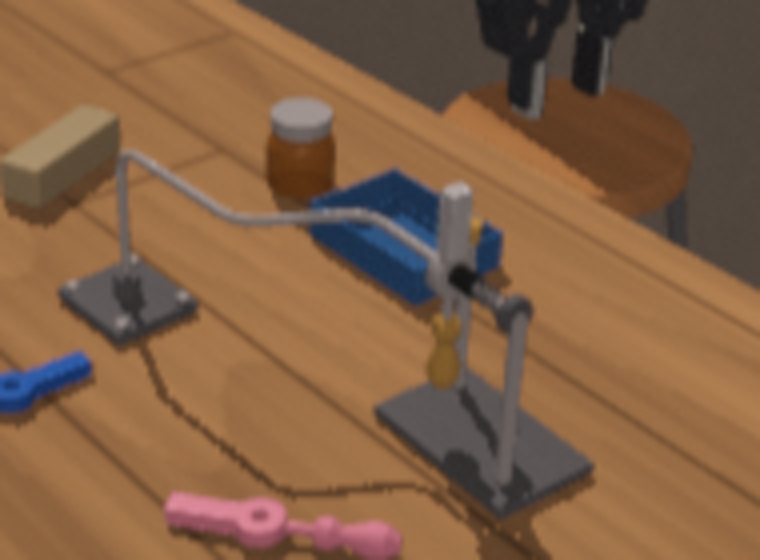

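Run:
```python
from h import *
c=load('w16'); f=lambda x,y:(224+x/3.6,6+y/3.6)
g=load('w2'); k=lambda x,y:(320+x/3.7,100+y/3.7)
print('buffer rear edge now/before',onz(c,*f(357,389),.15)[:2],onz(g,*k(176,365),.15)[:2])
print('buffer front now/before',onz(c,*f(357,303),.155)[:2],onz(g,*k(188,283),.155)[:2])
print('stem top centre',onz(c,*f(362,254),.212))
a=np.array([onz(c,*f(421,216),.15),onz(c,*f(520,148),.15)]); b=np.array([onz(g,*k(262,235),.15),onz(g,*k(350,188),.15)])
for q in (a,b): d=q[1]-q[0]; print('gate dir',np.arctan2(d[1],d[0]))
```

```text
buffer rear edge now/before [ 0.57236437 -0.16219419] [ 0.57276212 -0.15803422]
buffer front now/before [ 0.5732032  -0.14281005] [ 0.57292329 -0.13598761]
stem top centre [ 0.57440801 -0.13501502  0.212     ]
gate dir 0.5336437700021043
gate dir 0.5685869355836181
```

Run:
```python
from h import *
t=snap('top','t17.png'); a=load('top0')['pixels'].astype(int); b=t['pixels'].astype(int)
for n,(u,v) in dict(bar=(179,212),jar=(231,152),tray=(284,153),brush=(455,219)).items():
    print(n,np.abs(a[v-22:v+22,u-22:u+22]-b[v-22:v+22,u-22:u+22]).mean().round(2))
print(bot.read_state()['time'],bot.finish_job())
```

```text
bar 9.09
jar 8.89
tray 6.61
brush 26.78
the job is handed in; nothing more can be done
18.6 None
```

I slid the brass-finial hanger round both bends and through the gate, and left it hanging between the shut gate and the buffer. I handed the job in at 18.6 s; no verdict is reported.

- **Forces:** The wrist force readings at the end of each move stayed under about 4 N, including while pressing the buffer. The contact force on the rail itself is not reported, and I saw no readings within a move.
- **Upright:** The tool stayed within 0.3 degrees of vertical whenever I checked while gripping. The hanger's own tilt was judged only from pictures.
- **Path correction:** On the middle straight, a picture showed the ring about 1.2 mm off the wire's centre, which disagreed with my traced rail. I shifted the path and the next picture showed it centred.
- **Final position:** The hanger hangs with its stem up on the last leg, with the ring's rear against the gate tip. The gripper is clear and well above it.
- **Buffer:** It measured about 4 mm pressed in from its rear edge and 7 mm from its front edge. The two disagree, but both are above the required 2.5 mm.
- **Gate:** Its direction is within about 0.035 rad of where it was at the start, close to the accuracy of my measurement. The limit for shut is 0.06 rad.
- **Bystanders:** My before-and-after picture comparison of the top view was inconclusive. The differences were small around the bar, jar and tray but larger around the brush, probably from the arm or its shadow in that spot. I did not resolve it, but the gripper never went below 0.17 m over the bench.

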